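Get the varnish jar out from among the solvent bottles

ROBOT

A 6-joint arm with a two-finger parallel gripper is mounted at the origin on a cart in front of the work surface, level with it; the furniture and walls round the work are solid. World frame = base frame: x ahead of the robot, y to its left, z up, the work surface at z = 0. Lengths are in m, angles in rad, forces in N, time in s.
With the tool pointing down it reaches from about 0.275 to 0.775 m from the base axis. Payload 14.6 kg.
Tool frame: the origin (TCP) lies on the centre line of the jaws, within the pads' length; the fingertips stand 19 mm ahead of it and the grasp point (between the pads) is the TCP (env.finger_overhang is the distance from the TCP to the fingertips, in m); z points along the fingers, y is the line along which they close (so a half turn about z gives the same grasp; the last joint's range is limited). The gripper opens to 85 mm and grips with 20 to 120 N. Pads are 22 mm wide; open, the fingers measure 114 mm over their backs; the gripper's body (76 mm by 85 mm) begins 54 mm behind the grasp point. The pads swing forward as they close: fully open they stand 13 mm farther back than shut.
Start: joints at [1.174, 0.263, -0.048, 1.259, 0, 1.415], TCP at [0.126, 0.51, 0.25] pointing down, gripper open.
Joint ranges: [-2.65, 2.65], [-0.89, 1.7], [-1.18, 1.37], [-2.13, 2.11], [-1.35, 1.29], [-3.14, 3.14]. Speed limits (rad/s): [1.89, 1.89, 2.57, 2.79, 3.14, 3.14].

INTERFACE

Orientations are given as a 3x3 rotation matrix whose columns are the frame's x, y, z axes.
In Python, from workcell import env gives the robot as it stands. The module is installed in compiled form; this text tells all that it offers.
- The arm moves only by the tool jog_arm, never from a script. Its argument "motion" is text: rows parted by semicolons, each of 6 numbers parted by spaces: the shift along the tool's x, y, z each as a share of 100 mm, from -1 to 1, then the turn, a rotation vector about the tool's x, y, z each as a share of 2 rad, from -1 to 1. In form: tx ty tz rx ry rz; .... A call has 1 to 8 rows; each row is the pose to reach, as a shift and turn from the pose commanded when the call began, along the tool's axes at that moment; what a row does not reach only later rows make up. A row lasts 1/8 s, in which the tool goes at most 62.5 mm and 10.7 degrees, less where a joint would pass 70% of its speed; a pose out of reach is approached as far as the arm can. A call with a number of a shift or a turn outside -1 to 1 is refused whole. A call with a gripper value outside its range is refused whole. "hand" is the opening in per cent of the stroke, from 0 (shut) to 100 (fully open), set as the call begins (left out, the last holds). The fingers move at their own pace and stop on an object; the grip force is fixed at half the most. Time passes only in rows, so rows that repeat a pose let the fingers close. It gives the time, the measured TCP pose, the force, the opening and the grip force at its end, in the units of the state.
- env.state(): the state, without advancing time (a new reading comes with each control period).
- env.snapshot(name): name is "side" or "top" or "wrist"; returns a dict with "img" (480x640x3 uint8, red, green, blue), "range_z" (480x640 float32, m along the optical axis (not along the pixel's ray), 0 where there is no reading), "vertical_fov" (degrees; the focal length in pixels is half the picture's height over the tangent of half this angle, whatever the lens; pixels are square), "cx", "cy" (the principal point, pixels), "extrinsics" (4x4, takes a point from camera to world coordinates). Camera axes: x right, y down, z forward; pixel columns grow to the right and rows downward; lengths in m; the calibration is good to about 2 mm. A picture is of the moment at which its call begins.
- env.job_done(): hands the job in; it is judged then, once.
The state is a dict: "time": time; "joint_positions": joint angles; "qvel": joint speeds; "effort": joint torques, N m; "eef_pos": TCP position; "tcp_rot": TCP orientation; "wrist_force": force on the tool from outside, world axes, zero at the start; "torque": the same for the moment, N m; "grip_width": finger opening in m; "grip_force": force on a finger pad.
Only numpy, scipy, OpenCV 4.12 (cv2) and the standard library are available. Lean on these libraries where they do the work, as an engineer would, in place of code of your own. Each camera call takes 0.05 s, during which the arm holds its last target. There are 200 camera calls.

TASK

The varnish jar at the back of the wooden rack is hemmed in by three bottles: first stand all three bottles aside on the grey mat, and leave the jar alone until they are there. Then take the varnish jar to the middle of the cork coaster, and only after that put every bottle back on the very place in the rack that it came from. Keep everything upright.

Things in the scene. Friction and masses are not known exactly. Their poses are not given: they have to be found in the camera images.
- bottle_propanol: The largest bottle: brown glass with a black cap, 62 mm in diameter, 135 mm tall; it stands on one of the three outer places of the rack. Straight body of 62 mm up to 116 mm above its foot, then a cap of 34 mm diameter up to the top; it can be gripped round the upper body or round the cap. Origin: centre of its underside, z up along the bottle.
- bottle_spirit: The middle-sized bottle: brown glass with a white cap, 54 mm in diameter, 115 mm tall; it stands on one of the three outer places of the rack. Straight body of 54 mm up to 99 mm above its foot, then a cap of 30 mm diameter up to the top; it can be gripped round the upper body or round the cap. Origin: centre of its underside, z up along the bottle.
- bottle_water: The smallest bottle: clear and whitish with a blue cap, 48 mm in diameter, 105 mm tall; it stands on one of the three outer places of the rack. Straight body of 48 mm up to 90 mm above its foot, then a cap of 27 mm diameter up to the top; it can be gripped round the upper body or round the cap. Origin: centre of its underside, z up along the bottle.
- varnish_jar: Squat amber-brown jar with a wide black cap, 64 mm tall, standing on the middle place of the rack among the bottles. Body 54 mm in diameter up to 50 mm, cap 49 mm in diameter above. Origin: centre of its underside, z up.
- rack: Fixed T-shaped wooden board, top 10 mm above the table, with four level dark discs (64 mm wide): the jar's place at the origin, three bottle places 66 mm from it towards the rack's -x, +y and -y. A fence along its back, 42 to 47 mm on the +x side, reaches 30 mm above the table. Origin: on the table under the jar's place, z up. Which bottle stands on which place varies.
- mat: Fixed grey square felt mat, 210 x 210 mm, 3 mm thick, on one side of the rack (left or right). Origin: centre of its underside, on the table; x and y along its edges, z up.
- coaster: Fixed round cork coaster, 80 mm in diameter, 6 mm thick, on the other side of the rack. Origin: centre of its underside, on the table, z up.

How it is judged:
On the way, in this order (a step that is already met when the one before it is completed fails the run):
1. all three bottles stand upright on the grey mat while the varnish jar is still on its place (x of bottle_propanol in the frame of mat between -0.085 and 0.085 m and y of bottle_propanol in the frame of mat between -0.085 and 0.085 m and z of each of bottle_propanol, bottle_spirit, bottle_water in the frame of mat below 0.008 m and angle between each of bottle_propanol, bottle_spirit, bottle_water's own z axis and vertical below 0.1 rad and linear speed of each of bottle_propanol, bottle_spirit, bottle_water below 0.05 m/s and x of bottle_spirit in the frame of mat between -0.085 and 0.085 m and y of bottle_spirit in the frame of mat between -0.085 and 0.085 m and x of bottle_water in the frame of mat between -0.085 and 0.085 m and y of bottle_water in the frame of mat between -0.085 and 0.085 m and distance of varnish_jar from where it was at the start of the episode below 0.02 m), for 0.2 s.
2. the varnish jar stands upright in the middle of the coaster while all three bottles are still on the mat (x of bottle_propanol in the frame of mat between -0.085 and 0.085 m and y of bottle_propanol in the frame of mat between -0.085 and 0.085 m and z of each of bottle_propanol, bottle_spirit, bottle_water in the frame of mat below 0.008 m and angle between each of bottle_propanol, bottle_spirit, bottle_water, varnish_jar's own z axis and vertical below 0.1 rad and linear speed of each of bottle_propanol, bottle_spirit, bottle_water, varnish_jar below 0.05 m/s and x of bottle_spirit in the frame of mat between -0.085 and 0.085 m and y of bottle_spirit in the frame of mat between -0.085 and 0.085 m and x of bottle_water in the frame of mat between -0.085 and 0.085 m and y of bottle_water in the frame of mat between -0.085 and 0.085 m and horizontal distance between varnish_jar and coaster below 0.012 m and z of varnish_jar in the frame of coaster between 0.003 and 0.01 m), for 0.2 s.
At the end, for the whole second after the job is handed in: Each bottle stands upright, at rest, within 15 mm of where it stood at the start, and the varnish jar stands upright, at rest, on the coaster within 12 mm of its centre (distance of each of bottle_propanol, bottle_spirit, bottle_water from where it was at the start of the episode below 0.015 m and angle between each of bottle_propanol, bottle_spirit, bottle_water, varnish_jar's own z axis and vertical below 0.1 rad and linear speed of each of bottle_propanol, bottle_spirit, bottle_water below 0.03 m/s and horizontal distance between varnish_jar and coaster below 0.012 m and z of varnish_jar in the frame of coaster between 0.003 and 0.01 m and linear speed of varnish_jar below 0.05 m/s); the robot touches nothing.
It fails at once if the black-capped bottle is tipped over (leans more than about 30 degrees) (angle between bottle_propanol's own z axis and vertical above 0.52 rad).
It fails at once if the white-capped bottle is tipped over (leans more than about 30 degrees) (angle between bottle_spirit's own z axis and vertical above 0.52 rad).
It fails at once if the blue-capped bottle is tipped over (leans more than about 30 degrees) (angle between bottle_water's own z axis and vertical above 0.52 rad).
It fails at once if the varnish jar is tipped over (leans more than about 30 degrees) (angle between varnish_jar's own z axis and vertical above 0.52 rad).
It also fails if it takes over 144 s, if anything falls off the work surface, if the arm or the gripper's body presses on something with over 40 N, if the wrist force passes 120 N, or if a joint passes its speed limit or range.

## Working session

There is one attempt and no reset: what is moved stays moved. The work goes in short steps, Python scripts to look and compute and a tool call to move; the robot and the scene stay as the last step left them, time stands still between calls to the robot, and variables do not carry over. Pictures are saved under pics/ and viewed, at most 14 in all, crops included, and the job is handed in when it is done.

Besides the shell and the picture viewer there is one more tool, called after "Call:" as name(argument=value, ...) on one line, values as JSON. jog_arm: Moves the arm, as the interface text tells. Shift numbers are shares of 100 mm and turn numbers shares of 2 rad, none past 1 either way. Its arguments: {"type":"object","properties":{"motion":{"type":"string"},"hand":{"type":"number"}},"required":["motion"]}

```bash
mkdir -p pics; python3 - <<'E'
from workcell import env
import cv2,numpy as np
for n in ["top","side"]:
    s=env.snapshot(n); np.savez(f"{n}0.npz",**s); cv2.imwrite(f"pics/{n}0.png",s["img"][:,:,::-1])
    print(n,s["vertical_fov"],s["cx"],s["cy"],np.round(s["extrinsics"],3))
st=env.state(); print(st)
E
```

```text
top 55.38597083049085 321.7001145739125 243.00422628591411 [[ 6.000e-03 -9.770e-01  2.110e-01  3.010e-01]
 [-1.000e+00 -7.000e-03 -1.000e-03 -0.000e+00]
 [ 2.000e-03 -2.110e-01 -9.770e-01  1.158e+00]
 [ 0.000e+00  0.000e+00  0.000e+00  1.000e+00]]
side 55.22979621102877 319.88885201096167 237.35708370306637 [[ 5.82e-01  4.95e-01 -6.45e-01  1.12e+00]
 [ 8.13e-01 -3.53e-01  4.62e-01 -4.13e-01]
 [ 1.00e-03 -7.94e-01 -6.08e-01  6.14e-01]
 [ 0.00e+00  0.00e+00  0.00e+00  1.00e+00]]
{'time': 0.1, 'joint_positions': array([ 1.17371037e+00,  2.63478711e-01, -4.88334497e-02,  1.25939683e+00,
        3.11470014e-05,  1.41551071e+00]), 'qvel': array([ 2.48792665e-04, -4.39918011e-04,  1.78449807e-03,  9.52621221e-05,
       -2.10288823e-04,  1.08525089e-03]), 'effort': array([ 3.39554543e-03, -6.38578105e+01,  3.85064113e+01,  9.95874783e-03,
       -1.45808458e-04, -5.77056824e-06]), 'eef_pos': array([0.12561978, 0.50953501, 0.24988599]), 'tcp_rot': array([[-9.70908420e-01,  2.39450819e-01, -3.81680652e-04],
       [ 2.39451062e-01,  9.70908080e-01, -8.29606094e-04],
       [ 1.71926970e-04, -8.96865379e-04, -9.99999583e-01]]), 'wrist_force': array([0.61885504, 0.34179115, 0.80208586]), 'torque': array([-0.0059138 ,  0.00068808, -0.01158936]), 'grip_force': 0.0, 'grip_width': 0.08522234366364603}
```

View pics/top0.png

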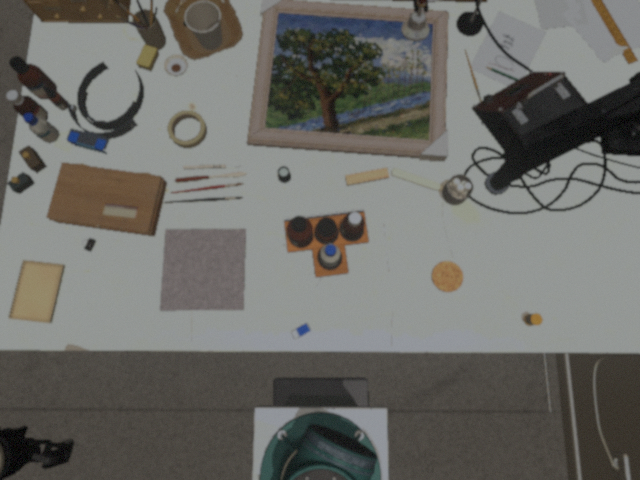

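View pics/side0.png

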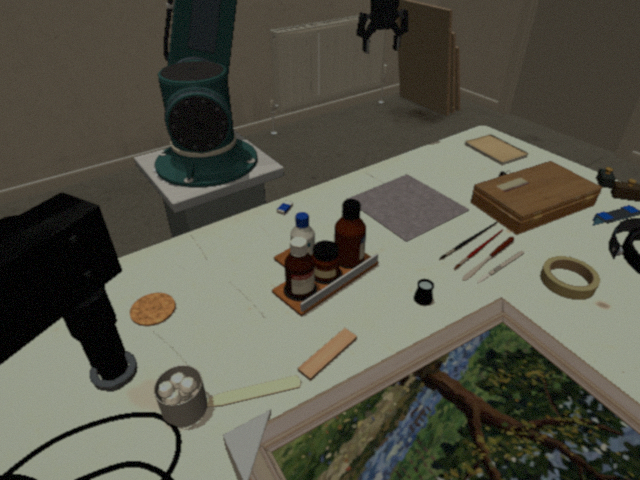

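The top view shows propanol at (299,230), the jar at (326,230), spirit at (354,225) and water at (330,257). The mat is at (203,270) and the coaster at (447,276). The side view confirms the fence on the far (+x) side and that the tall black-capped bottle is on the mat side.

```bash
cat > h.py <<'E'
import numpy as np,cv2
from workcell import env
def cloud(s):
    f=240/np.tan(np.radians(s["vertical_fov"])/2); v,u=np.mgrid[:480,:640]; d=s["range_z"]
    p=np.stack([(u-s["cx"])/f*d,(v-s["cy"])/f*d,d],-1); E=s["extrinsics"]
    return p@E[:3,:3].T+E[:3,3]
def plane(s,u,v,z):
    f=240/np.tan(np.radians(s["vertical_fov"])/2); E=s["extrinsics"]
    r=E[:3,:3]@np.array([(u-s["cx"])/f,(v-s["cy"])/f,1]); o=E[:3,3]
    return (o+r*(z-o[2])/r[2])[:2]
def comps(s,P,lo,hi,xr,yr,minpix=15):
    m=((P[...,2]>lo)&(P[...,2]<hi)&(P[...,0]>xr[0])&(P[...,0]<xr[1])&(P[...,1]>yr[0])&(P[...,1]<yr[1])).astype(np.uint8)
    n,l,st,c=cv2.connectedComponentsWithStats(m)
    for i in range(1,n):
        if st[i,4]>=minpix:
            q=P[l==i]; (a,b),r=cv2.minEnclosingCircle(q[:,:2].astype(np.float32)*1000)
            print(f"  n{st[i,4]} px{c[i].round(1)} mean{q.mean(0).round(4)} circ({a:.1f},{b:.1f}) r{r:.1f} midrange{((q.min(0)+q.max(0))/2).round(4)[:2]}")
E
python3 - <<'E'
from h import *
for n in ["top","side"]:
    s=dict(np.load(f"{n}0.npz")); P=cloud(s); print(n)
    if n=="top":
        print("table z",np.median(P[300:340,300:400,2]),P[300:340,300:400,2].std())
    for nm,lo,hi in [("prop",.138,.155),("spir",.119,.131),("wat",.109,.119),("jar",.068,.08)]:
        print(nm); comps(s,P,lo,hi,(.35,.65),(-.15,.15))
s=dict(np.load("top0.npz")); hsv=cv2.cvtColor(s["img"],cv2.COLOR_RGB2HSV)
def big(m,roi):
    x0,y0,x1,y1=roi; k=np.zeros_like(m);k[y0:y1,x0:x1]=m[y0:y1,x0:x1]
    c=cv2.findContours(k,0,1)[0]; return max(c,key=cv2.contourArea)
c=big(cv2.inRange(hsv,(3,110,80),(20,255,255)),(410,240,490,310)); e=cv2.fitEllipse(c); print("coaster",e,plane(s,*e[0],.006))
g=s["img"].astype(int).sum(2); print(hsv[270,203],hsv[270,150],hsv[220,340])
c=big(((g<450)*255).astype(np.uint8),(140,215,265,325)); r=cv2.minAreaRect(c); print("mat",r,plane(s,*r[0],.003),[plane(s,*q,.003).round(3) for q in cv2.boxPoints(r)])
m=cv2.inRange(hsv,(3,110,60),(20,255,255))|((g<250)*255).astype(np.uint8)
c=big(m,(270,195,385,290)); print("rack pts",[ (q[0],plane(s,*map(float,q[0]),.01).round(3)) for q in cv2.approxPolyDP(c,4,True)])
E
```

```text
top
table z 0.0005587087173519745 0.06064577748611762
prop
  n176 px[298.  223.2] mean[0.5665 0.0532 0.1446] circ(567.1,53.6) r17.4 midrange[0.567  0.0534]
spir
  n125 px[354.4 218.4] mean[ 0.5842 -0.0773  0.125 ] circ(584.9,-77.6) r15.3 midrange[ 0.5853 -0.0766]
  n22 px[298.2 230.5] mean[0.554  0.0536 0.1247] circ(559.4,53.1) r15.3 midrange[0.5553 0.0531]
wat
  n15 px[352.6 223.6] mean[ 0.5743 -0.0737  0.1143] circ(579.2,-75.8) r13.4 midrange[ 0.5766 -0.0757]
  n28 px[302.1 231.4] mean[0.5554 0.0451 0.1115] circ(559.1,47.8) r15.8 midrange[0.5575 0.0477]
  n97 px[330.  250.2] mean[ 0.51   -0.0207  0.1148] circ(511.0,-20.9) r13.4 midrange[ 0.5107 -0.0207]
jar
  n299 px[326.1 227.2] mean[ 0.5753 -0.0118  0.0745] circ(575.7,-11.9) r24.1 midrange[ 0.5755 -0.0127]
  n35 px[348.4 230.7] mean[ 0.5669 -0.0662  0.0743] circ(575.7,-70.3) r23.8 midrange[ 0.5735 -0.0701]
  n97 px[330. 256.] mean[ 0.5038 -0.0214  0.0751] circ(510.6,-20.3) r24.0 midrange[ 0.5103 -0.0202]
side
prop
  n190 px[350.7 204.6] mean[0.573  0.0489 0.1441] circ(571.0,51.1) r18.4 midrange[0.571  0.0515]
spir
  n97 px[350.4 
[... 1386 characters left out ...]
s [(array([363, 213], dtype=int32), array([ 0.63 , -0.108])), (array([357, 225], dtype=int32), array([ 0.598, -0.092])), (array([348, 221], dtype=int32), array([ 0.608, -0.069])), (array([349, 213], dtype=int32), array([ 0.63 , -0.072])), (array([295, 217], dtype=int32), array([0.618, 0.069])), (array([285, 223], dtype=int32), array([0.602, 0.094])), (array([288, 250], dtype=int32), array([0.531, 0.085])), (array([311, 248], dtype=int32), array([0.536, 0.026])), (array([316, 275], dtype=int32), array([0.467, 0.013])), (array([345, 272], dtype=int32), array([ 0.475, -0.061])), (array([343, 246], dtype=int32), array([ 0.542, -0.056])), (array([367, 240], dtype=int32), array([ 0.558, -0.118]))]
```

Call:
jog_arm(motion="-1 -1 0 0 0 0.665;-1 -1 0 0 0 0.665;-1 -1 0 0 0 0.665;-1 -1 0 0 0 0.665;-1 -1 0 0 0 0.665;-1 -1 0 0 0 0.665;-1 -1 0 0 0 0.665;-1 -1 0 0 0 0.665", hand=100)

```text
time: 1.1
eef_pos: [0.1988, 0.3886, 0.2501]
tcp_rot: [[0.001, 1.0, -0.0], [1.0, -0.001, -0.0], [-0.0, -0.0, -1.0]]
wrist_force: [-0.1, -0.0, -0.7]
grip_width: 0.0851
grip_force: 0.0
```

Call:
jog_arm(motion="-0.9 0.9 0 0 0 0;-0.9 0.9 0 0 0 0;-0.9 0.9 0 0 0 0")

```text
time: 1.48
eef_pos: [0.2911, 0.2962, 0.2502]
tcp_rot: [[0.002, 1.0, 0.0], [1.0, -0.002, -0.0], [-0.0, 0.0, -1.0]]
wrist_force: [0.2, 0.8, -0.5]
grip_width: 0.0854
grip_force: 0.0
```

Call:
jog_arm(motion="-0.82 0.93 0 0 0 0;-0.82 0.93 0 0 0 0;-0.82 0.93 0 0 0 0")

```text
time: 1.85
eef_pos: [0.3838, 0.2148, 0.25]
tcp_rot: [[0.002, 1.0, -0.0], [1.0, -0.002, -0.0], [-0.0, -0.0, -1.0]]
wrist_force: [0.6, 0.4, 0.5]
grip_width: 0.0857
grip_force: 0.0
```

Call:
jog_arm(motion="-0.82 0.93 0 0 0 0;-0.82 0.93 0 0 0 0;-0.82 0.93 0 0 0 0")

```text
time: 2.22
eef_pos: [0.4763, 0.1334, 0.2496]
tcp_rot: [[0.001, 1.0, -0.001], [1.0, -0.001, -0.0], [-0.0, -0.001, -1.0]]
wrist_force: [-1.9, -0.2, 0.6]
grip_width: 0.0853
grip_force: 0.0
```

Call:
jog_arm(motion="-0.82 0.93 0 0 0 0;-0.82 0.93 0 0 0 0;-0.82 0.93 0 0 0 0;-0.82 0.93 0 0 0 0;-0.82 0.93 0 0 0 0")

```text
time: 2.85
eef_pos: [0.5665, 0.0539, 0.2506]
tcp_rot: [[-0.001, 1.0, 0.0], [1.0, 0.001, 0.0], [0.0, 0.0, -1.0]]
wrist_force: [-0.4, 0.6, 1.3]
grip_width: 0.0854
grip_force: 0.0
```

```bash
python3 - <<'E'
from h import *
s=env.snapshot("wrist"); cv2.imwrite("pics/w1.png",s["img"][:,:,::-1]); P=cloud(s)
print(env.state()["eef_pos"],np.round(s["extrinsics"],3))
for lo,hi in [(.138,.155),(.12,.131),(.109,.119),(.068,.08)]:
    print(lo);comps(s,P,lo,hi,(.4,.7),(-.15,.15),100)
E
```

```text
[0.56663755 0.05372323 0.25069206] [[ 1.     0.001  0.001  0.567]
 [ 0.002 -0.952 -0.306  0.132]
 [ 0.001  0.306 -0.952  0.373]
 [ 0.     0.     0.     1.   ]]
0.138
  n1851 px[326.1 243.3] mean[0.571  0.0547 0.1434] circ(571.2,53.8) r17.5 midrange[0.5711 0.0538]
0.12
  n148 px[325.8 218.8] mean[0.571  0.0675 0.126 ] circ(571.2,59.6) r16.2 midrange[0.5712 0.0651]
  n832 px[345.2 381.1] mean[ 0.5884 -0.0755  0.1232] circ(588.2,-76.5) r15.3 midrange[ 0.5884 -0.0765]
0.109
  n209 px[324.9 214.9] mean[0.5705 0.0669 0.1124] circ(571.1,54.5) r18.2 midrange[0.5711 0.0627]
  n747 px[257.  315.8] mean[ 0.5149 -0.0189  0.113 ] circ(514.9,-20.2) r13.9 midrange[ 0.5145 -0.0196]
  n254 px[344.  364.5] mean[ 0.5877 -0.0655  0.1142] circ(588.6,-73.7) r14.7 midrange[ 0.5886 -0.068 ]
0.068
  n158 px[322.9 188.2] mean[0.5692 0.0807 0.075 ] circ(569.2,68.9) r27.0 midrange[0.5692 0.075 ]
  n1901 px[334.  286.1] mean[ 0.5799 -0.0111  0.0729] circ(579.8,-11.4) r24.4 midrange[ 0.5795 -0.0119]
  n721 px[267.1 284.3] mean[ 0.5183 -0.0084  0.0749] circ(514.8,-20.0) r24.0 midrange[ 0.5152 -0.0188]
  n495 px[340.7 330.9] mean[ 0.5868 -0.0572  0.0751] circ(588.4,-75.5) r26.7 midrange[ 0.5884 -0.0664]
```

View pics/w1.png

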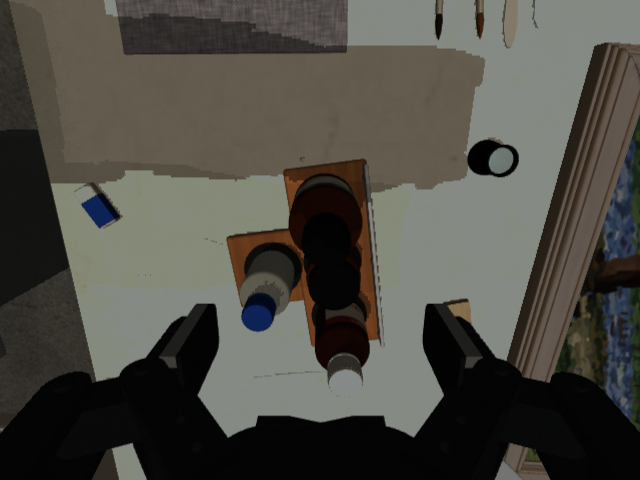

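The wrist view shows the bottles centred between the jaws (black cap around (326,243)), agreeing with the other views within 3 mm. I'll descend on the propanol bottle.

Call:
jog_arm(motion="0 0.03 0.7 0 0 0;0 0.03 0.7 0 0 0;0 0.03 0.7 0 0 0;0 0.03 0.7 0 0 0")

```text
time: 3.4
eef_pos: [0.5714, 0.0524, 0.1823]
tcp_rot: [[0.001, 1.0, 0.003], [1.0, -0.001, -0.0], [-0.0, 0.003, -1.0]]
wrist_force: [0.1, -0.3, 0.1]
grip_width: 0.0855
grip_force: 0.0
```

Call:
jog_arm(motion="0 0 0.35 0 0 0;0 0 0.7 0 0 0;0 0 0.7 0 0 0;0 0 0.7 0 0 0;0 0 0.7 0 0 0")

```text
time: 4.03
eef_pos: [0.5715, 0.0523, 0.112]
tcp_rot: [[0.001, 1.0, 0.003], [1.0, -0.001, -0.0], [-0.0, 0.003, -1.0]]
wrist_force: [-1.1, 0.2, -0.2]
grip_width: 0.0856
grip_force: 0.0
```

Call:
jog_arm(motion="0 0 0 0 0 0;0 0 0 0 0 0;0 0 0 0 0 0;0 0 0 0 0 0;0 0 0 0 0 0;0 0 0 0 0 0;0 0 0 0 0 0;0 0 0 0 0 0", hand=0)

```text
time: 5.03
eef_pos: [0.5707, 0.0523, 0.1113]
tcp_rot: [[0.001, 1.0, 0.001], [1.0, -0.001, -0.0], [-0.0, 0.001, -1.0]]
wrist_force: [-2.5, -0.0, 10.2]
grip_width: 0.0607
grip_force: 63.3
```

Call:
jog_arm(motion="0 0 -0.3 0 0 0;0 0 -0.7 0 0 0;0 0 -0.9 0 0 0;0 0 -0.9 0 0 0")

```text
time: 5.52
eef_pos: [0.571, 0.0523, 0.2012]
tcp_rot: [[0.001, 1.0, 0.002], [1.0, -0.001, -0.0], [-0.0, 0.002, -1.0]]
wrist_force: [-0.0, -1.0, -4.5]
grip_width: 0.0607
grip_force: 67.3
```

Call:
jog_arm(motion="0.3 0 0 0 0 0;0.7 -0.1 0 0 0 0;1 -0.14 0 0 0 0;1 -0.14 0 0 0 0")

```text
time: 6.02
eef_pos: [0.5556, 0.1539, 0.1988]
tcp_rot: [[-0.001, 1.0, -0.002], [1.0, 0.001, -0.0], [-0.0, -0.002, -1.0]]
wrist_force: [0.1, -0.1, -4.0]
grip_width: 0.0607
grip_force: 67.3
```

Call:
jog_arm(motion="0.4 -0.06 0 0 0 0;0.8 -0.12 0 0 0 0;1 -0.14 0 0 0 0;1 -0.14 0 0 0 0")

```text
time: 6.52
eef_pos: [0.5426, 0.2527, 0.1995]
tcp_rot: [[-0.0, 1.0, -0.001], [1.0, 0.0, -0.001], [-0.001, -0.001, -1.0]]
wrist_force: [0.0, -0.7, -4.1]
grip_width: 0.0603
grip_force: 67.3
```

Call:
jog_arm(motion="0.4 -0.06 0 0 0 0;0.8 -0.12 0 0 0 0;0.98 -0.14 0 0 0 0;0.98 -0.14 0 0 0 0;0.98 -0.14 0 0 0 0")

```text
time: 7.15
eef_pos: [0.5292, 0.3491, 0.2001]
tcp_rot: [[0.002, 1.0, -0.0], [1.0, -0.002, -0.001], [-0.001, -0.0, -1.0]]
wrist_force: [-0.6, -0.3, -3.9]
grip_width: 0.0606
grip_force: 67.3
```

```bash
python3 - <<'E'
from h import *
s=env.snapshot("top"); cv2.imwrite("pics/t2.png",s["img"][150:350,120:400,::-1].repeat(2,0).repeat(2,1)); P=cloud(s); st=env.state()
print(st["eef_pos"],st["grip_width"],st["wrist_force"])
d=dict(np.load("top0.npz")); g=d["img"].astype(int); hsv=cv2.cvtColor(d["img"],cv2.COLOR_RGB2HSV)
a=d["img"][200:340,130:270].astype(int).sum(2); print(a[70,::10],a[::10,70])
m=(a<400).astype(np.uint8); m=cv2.morphologyEx(m,cv2.MORPH_OPEN,np.ones((9,9))); c=max(cv2.findContours(m,0,1)[0],key=cv2.contourArea); r=cv2.minAreaRect(c); print(r)
for q in [r[0],*cv2.boxPoints(r)]: print(plane(d,q[0]+130,q[1]+200,.003).round(4))
E
```

```text
[0.52920687 0.34909361 0.20023206] 0.06070080569725124 [-0.09586104 -0.09792871 -4.26423733]
[442 449 449 444 306 307 328 319 312 308 307 315 444 449] [254 444 441 324 322 307 301 319 320 332 322 408 449 445]
((72.5, 69.0), (82.0, 85.0), 90.0)
[0.4812 0.3022]
[0.5881 0.4193]
[0.5897 0.1984]
[0.3782 0.1896]
[0.3768 0.4021]
```

View pics/t2.png

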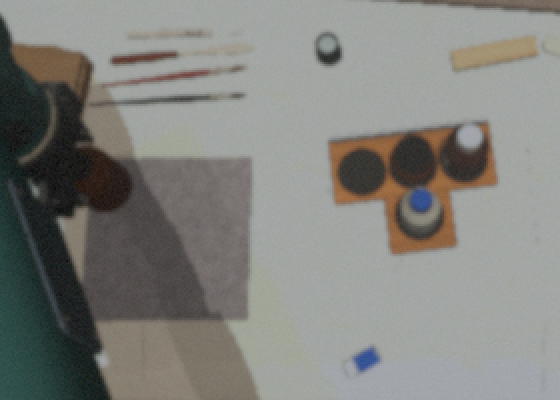

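The top view shows the propanol bottle hanging over the upper-left part of the mat, with the others undisturbed. I'll lower and release it, then go to the water bottle.

Call:
jog_arm(motion="0 0 0.4 0 0 0;0 0 0.7 0 0 0;0 0 0.85 0 0 0;0 0 0.92 0 0 0;0 0 0.96 0 0 0;0 0 0.96 0 0 0;0 0 0.96 0 0 0")

```text
time: 8.07
eef_pos: [0.5291, 0.3505, 0.1049]
tcp_rot: [[0.001, 1.0, 0.001], [1.0, -0.001, 0.0], [0.0, 0.001, -1.0]]
wrist_force: [0.3, -0.5, -3.4]
grip_width: 0.0603
grip_force: 67.5
```

Call:
jog_arm(motion="0 0 0 0 0 0;0 0 0 0 0 0;0 0 0 0 0 0;0 0 0 0 0 0;0 0 0 0 0 0;0 0 0 0 0 0", hand=100)

```text
time: 8.82
eef_pos: [0.5288, 0.3504, 0.1043]
tcp_rot: [[0.001, 1.0, 0.0], [1.0, -0.001, 0.0], [0.0, 0.0, -1.0]]
wrist_force: [0.0, 0.6, -0.4]
grip_width: 0.0854
grip_force: 0.0
```

Call:
jog_arm(motion="0 0 -0.3 0 0 0;0 0 -0.8 0 0 0;0 0 -1 0 0 0;0 0 -1 0 0 0;0 0 -1 0 0 0")

```text
time: 9.45
eef_pos: [0.5285, 0.3502, 0.2032]
tcp_rot: [[0.001, 1.0, -0.001], [1.0, -0.001, -0.001], [-0.001, -0.001, -1.0]]
wrist_force: [0.2, -0.3, -0.5]
grip_width: 0.0852
grip_force: 0.0
```

Call:
jog_arm(motion="-0.5 0 0 0 0 0;-0.93 -0.04 0 0 0 0;-0.93 -0.04 0 0 0 0")

```text
time: 9.82
eef_pos: [0.5241, 0.2551, 0.2033]
tcp_rot: [[0.004, 1.0, -0.002], [1.0, -0.004, -0.001], [-0.001, -0.002, -1.0]]
wrist_force: [0.8, 0.1, 0.3]
grip_width: 0.0854
grip_force: 0.0
```

Call:
jog_arm(motion="-0.5 0 0 0 0 0;-0.93 -0.04 0 0 0 0;-0.93 -0.04 0 0 0 0")

```text
time: 10.2
eef_pos: [0.5203, 0.1629, 0.2035]
tcp_rot: [[0.003, 1.0, -0.001], [1.0, -0.003, -0.0], [-0.0, -0.001, -1.0]]
wrist_force: [0.3, 1.0, 0.2]
grip_width: 0.0852
grip_force: 0.0
```

Call:
jog_arm(motion="-0.5 0 0 0 0 0;-0.93 -0.04 0 0 0 0;-0.93 -0.04 0 0 0 0")

```text
time: 10.58
eef_pos: [0.5166, 0.0704, 0.2037]
tcp_rot: [[0.003, 1.0, -0.001], [1.0, -0.003, 0.0], [0.0, -0.001, -1.0]]
wrist_force: [-0.3, 0.4, 0.3]
grip_width: 0.0856
grip_force: 0.0
```

Call:
jog_arm(motion="-0.5 0 0 0 0 -0.72;-0.92 -0.04 0 0 0 -0.72;-0.92 -0.04 0 0 0 -0.72;-0.92 -0.04 0 0 0 -0.72;-0.92 -0.04 0 0 0 -0.72;-0.92 -0.04 0 0 0 -0.72;-0.92 -0.04 0 0 0 -0.72;-0.92 -0.04 0 0 0 -0.72")

```text
time: 11.58
eef_pos: [0.5129, -0.019, 0.2037]
tcp_rot: [[-0.992, 0.125, -0.001], [0.125, 0.992, 0.001], [0.001, 0.001, -1.0]]
wrist_force: [-0.0, -0.2, 0.4]
grip_width: 0.0853
grip_force: 0.0
```

Call:
jog_arm(motion="0 0 0 0 0 -0.065;0 0 0 0 0 -0.065;0 0 0 0 0 -0.065;0 0 0 0 0 -0.065")

```text
time: 12.08
eef_pos: [0.5125, -0.0203, 0.2042]
tcp_rot: [[-1.0, 0.003, -0.0], [0.003, 1.0, 0.0], [0.0, 0.0, -1.0]]
wrist_force: [0.4, 0.0, 0.3]
grip_width: 0.0854
grip_force: 0.0
```

```bash
python3 - <<'E'
from h import *
s=env.snapshot("wrist"); cv2.imwrite("pics/w3.png",s["img"][:,:,::-1]); P=cloud(s)
print(env.state()["eef_pos"])
for lo,hi in [(.108,.119),(.065,.08)]:
    print(lo);comps(s,P,lo,hi,(.4,.7),(-.15,.15),100)
s=env.snapshot("top");print("mat"); comps(s,cloud(s),.125,.15,(.4,.65),(.2,.45))
E
```

```text
[ 0.51252072 -0.02040825  0.20421159]
0.108
  n1281 px[319.5 251.9] mean[ 0.5127 -0.0208  0.1132] circ(513.8,-20.9) r13.9 midrange[ 0.514  -0.0208]
  n421 px[243.7 339.6] mean[ 0.5771 -0.0735  0.1136] circ(586.9,-77.1) r15.2 midrange[ 0.5826 -0.0767]
0.065
  n1069 px[319.7 221. ] mean[ 0.5026 -0.0206  0.0748] circ(513.3,-20.7) r23.8 midrange[ 0.5103 -0.0204]
  n2708 px[330.6 309.3] mean[ 0.5767 -0.0122  0.0727] circ(578.8,-12.0) r24.5 midrange[ 0.5787 -0.0122]
  n784 px[257.3 302. ] mean[ 0.5691 -0.0702  0.0741] circ(586.4,-76.7) r26.7 midrange[ 0.5818 -0.0763]
mat
  n191 px[168.3 241.1] mean[0.5242 0.3492 0.137 ] circ(525.6,350.8) r18.0 midrange[0.5245 0.3508]
```

Call:
jog_arm(motion="0 0 0.6 0 0 0;0 0 0.6 0 0 0")

```text
time: 12.42
eef_pos: [0.5101, -0.0202, 0.1418]
tcp_rot: [[-1.0, 0.003, -0.006], [0.002, 1.0, 0.001], [0.006, 0.001, -1.0]]
wrist_force: [-0.3, -0.2, 0.8]
grip_width: 0.0857
grip_force: 0.0
```

Call:
jog_arm(motion="0 0 0.3 0 0 0;0 0 0.5 0 0 0;0 0 0.59 0 0 0;0 0 0.59 0 0 0;0 0 0.59 0 0 0")

```text
time: 13.05
eef_pos: [0.5131, -0.0208, 0.0864]
tcp_rot: [[-1.0, 0.002, 0.001], [0.002, 1.0, -0.0], [-0.001, -0.0, -1.0]]
wrist_force: [-0.4, 0.2, 0.9]
grip_width: 0.0855
grip_force: 0.0
```

Call:
jog_arm(motion="0 0 0 0 0 0;0 0 0 0 0 0;0 0 0 0 0 0;0 0 0 0 0 0;0 0 0 0 0 0;0 0 0 0 0 0;0 0 0 0 0 0;0 0 0 0 0 0", hand=0)

```text
time: 14.05
eef_pos: [0.5127, -0.0207, 0.0858]
tcp_rot: [[-1.0, 0.002, 0.001], [0.002, 1.0, -0.0], [-0.001, -0.0, -1.0]]
wrist_force: [-2.3, -1.2, 8.1]
grip_width: 0.0469
grip_force: 60.6
```

Call:
jog_arm(motion="0 0 -0.3 0 0 0;0 0 -0.7 0 0 0;0 0 -0.9 0 0 0;0 0 -0.9 0 0 0;0 0 -0.9 0 0 0")

```text
time: 14.68
eef_pos: [0.512, -0.0205, 0.1742]
tcp_rot: [[-1.0, 0.002, -0.001], [0.002, 1.0, 0.0], [0.001, 0.0, -1.0]]
wrist_force: [-1.3, -1.4, -1.8]
grip_width: 0.0468
grip_force: 62.1
```

Call:
jog_arm(motion="0.1 0.3 0 0 0 0;0.22 0.81 0 0 0 0;0.22 0.81 0 0 0 0;0.22 0.81 0 0 0 0")

```text
time: 15.18
eef_pos: [0.4903, 0.0604, 0.1745]
tcp_rot: [[-1.0, 0.001, -0.001], [0.001, 1.0, -0.0], [0.001, -0.0, -1.0]]
wrist_force: [-0.4, -0.1, -2.5]
grip_width: 0.0466
grip_force: 62.7
```

Call:
jog_arm(motion="0.1 0.4 0 0 0 0;0.22 0.81 0 0 0 0;0.22 0.81 0 0 0 0")

```text
time: 15.55
eef_pos: [0.4682, 0.1424, 0.1748]
tcp_rot: [[-1.0, 0.0, -0.001], [0.0, 1.0, 0.0], [0.001, 0.0, -1.0]]
wrist_force: [0.3, -0.3, -1.5]
grip_width: 0.0466
grip_force: 63.0
```

Call:
jog_arm(motion="0.1 0.4 0 0 0 0;0.22 0.81 0 0 0 0;0.22 0.81 0 0 0 0")

```text
time: 15.92
eef_pos: [0.4468, 0.2232, 0.1748]
tcp_rot: [[-1.0, 0.0, -0.001], [0.0, 1.0, -0.0], [0.001, -0.0, -1.0]]
wrist_force: [-0.1, -1.0, -1.8]
grip_width: 0.0467
grip_force: 63.2
```

Call:
jog_arm(motion="0.1 0.4 0 0 0 0;0.22 0.81 0 0 0 0;0.22 0.81 0 0 0 0;0.22 0.81 0 0 0 0;0.22 0.81 0 0 0 0")

```text
time: 16.55
eef_pos: [0.4256, 0.3023, 0.1752]
tcp_rot: [[-1.0, 0.004, -0.0], [0.004, 1.0, -0.0], [0.0, -0.0, -1.0]]
wrist_force: [0.2, 0.2, -2.2]
grip_width: 0.0464
grip_force: 63.3
```

Call:
jog_arm(motion="0 0 0.4 0 0 0;0 0 0.7 0 0 0;0 0 0.85 0 0 0;0 0 0.92 0 0 0;0 0 0.96 0 0 0;0 0 0.96 0 0 0;0 0 0.96 0 0 0")

```text
time: 17.42
eef_pos: [0.4253, 0.3036, 0.0798]
tcp_rot: [[-1.0, 0.002, 0.001], [0.002, 1.0, 0.0], [-0.001, 0.0, -1.0]]
wrist_force: [0.4, 0.4, -1.1]
grip_width: 0.0468
grip_force: 63.3
```

Call:
jog_arm(motion="0 0 0 0 0 0;0 0 0 0 0 0;0 0 0 0 0 0;0 0 0 0 0 0;0 0 0 0 0 0;0 0 0 0 0 0", hand=100)

```text
time: 18.18
eef_pos: [0.425, 0.3035, 0.0793]
tcp_rot: [[-1.0, 0.002, -0.0], [0.002, 1.0, -0.0], [0.0, -0.0, -1.0]]
wrist_force: [-0.1, -0.1, -0.0]
grip_width: 0.0855
grip_force: 0.0
```

Call:
jog_arm(motion="0 0 -0.3 0 0 0;0 0 -0.8 0 0 0;0 0 -1 0 0 0;0 0 -1 0 0 0")

```text
time: 18.68
eef_pos: [0.4257, 0.3039, 0.1805]
tcp_rot: [[-1.0, 0.002, 0.002], [0.002, 1.0, 0.001], [-0.002, 0.001, -1.0]]
wrist_force: [0.5, -0.1, -0.2]
grip_width: 0.0851
grip_force: 0.0
```

Call:
jog_arm(motion="0 -0.4 -0.1 0 0 0;0 -0.95 -0.25 0 0 0;0 -0.95 -0.25 0 0 0")

```text
time: 19.05
eef_pos: [0.4248, 0.2062, 0.2041]
tcp_rot: [[-1.0, 0.005, -0.0], [0.005, 1.0, -0.0], [0.0, -0.0, -1.0]]
wrist_force: [-0.3, 0.7, -0.2]
grip_width: 0.0851
grip_force: 0.0
```

Call:
jog_arm(motion="-0.3 -0.4 0 0 0 0;-0.54 -0.95 0 0 0 0;-0.54 -0.95 0 0 0 0")

```text
time: 19.42
eef_pos: [0.4799, 0.1111, 0.2029]
tcp_rot: [[-1.0, 0.006, -0.001], [0.006, 1.0, -0.0], [0.001, -0.0, -1.0]]
wrist_force: [-0.3, 0.6, 0.1]
grip_width: 0.0852
grip_force: 0.0
```

Call:
jog_arm(motion="-0.3 -0.4 0 0 0 0;-0.54 -0.95 0 0 0 0;-0.54 -0.95 0 0 0 0")

```text
time: 19.8
eef_pos: [0.5336, 0.0166, 0.2029]
tcp_rot: [[-1.0, 0.005, -0.001], [0.005, 1.0, -0.0], [0.001, -0.0, -1.0]]
wrist_force: [-0.1, -0.9, 0.1]
grip_width: 0.0854
grip_force: 0.0
```

Call:
jog_arm(motion="-0.3 -0.4 0 0 0 0.72;-0.54 -0.95 0 0 0 0.72;-0.54 -0.95 0 0 0 0.72;-0.54 -0.95 0 0 0 0.72;-0.54 -0.95 0 0 0 0.72;-0.54 -0.95 0 0 0 0.72;-0.54 -0.95 0 0 0 0.72;-0.54 -0.95 0 0 0 0.72")

```text
time: 20.8
eef_pos: [0.5861, -0.0747, 0.2034]
tcp_rot: [[-0.125, 0.992, -0.001], [0.992, 0.125, 0.001], [0.001, -0.001, -1.0]]
wrist_force: [0.2, -0.1, -0.3]
grip_width: 0.0853
grip_force: 0.0
```

Call:
jog_arm(motion="0 0 0 0 0 0.065;0 0 0 0 0 0.065;0 0 0 0 0 0.065;0 0 0 0 0 0.065")

```text
time: 21.3
eef_pos: [0.5863, -0.0763, 0.2041]
tcp_rot: [[-0.001, 1.0, -0.0], [1.0, 0.001, 0.0], [0.0, -0.0, -1.0]]
wrist_force: [-0.6, -1.1, 0.5]
grip_width: 0.0852
grip_force: 0.0
```

```bash
python3 - <<'E'
from h import *
s=env.snapshot("wrist"); P=cloud(s)
print(env.state()["eef_pos"])
for lo,hi in [(.118,.131),(.065,.08)]:
    print(lo);comps(s,P,lo,hi,(.4,.7),(-.15,.15),100)
s=env.snapshot("top");print("mat"); comps(s,cloud(s),.1,.15,(.3,.65),(.2,.45))
E
```

```text
[ 0.58634365 -0.0764951   0.20418515]
0.118
  n1746 px[322.9 257.9] mean[ 0.5885 -0.076   0.1232] circ(588.7,-77.4) r15.6 midrange[ 0.5886 -0.0776]
0.065
  n3912 px[310.2 143.8] mean[ 0.5798 -0.0112  0.073 ] circ(579.8,-11.8) r24.2 midrange[ 0.5799 -0.0117]
  n566 px[323.6 210.8] mean[ 0.5892 -0.058   0.0751] circ(588.6,-76.3) r26.8 midrange[ 0.5885 -0.0675]
mat
  n293 px[170.8 242.8] mean[0.5224 0.3463 0.127 ] circ(523.9,349.1) r20.8 midrange[0.5239 0.3493]
  n107 px[189.4 287. ] mean[0.4229 0.3023 0.1077] circ(422.6,302.8) r13.5 midrange[0.4228 0.3027]
```

Call:
jog_arm(motion="0 0.015 0.57 0 0 0;0 0.015 0.57 0 0 0;0 0.015 0.57 0 0 0")

```text
time: 21.78
eef_pos: [0.5883, -0.0769, 0.1489]
tcp_rot: [[0.001, 1.0, 0.001], [1.0, -0.001, -0.0], [-0.0, 0.001, -1.0]]
wrist_force: [0.4, -0.3, 0.1]
grip_width: 0.0856
grip_force: 0.0
```

Call:
jog_arm(motion="0 0 0.3 0 0 0;0 0 0.5 0 0 0;0 0 0.57 0 0 0;0 0 0.57 0 0 0;0 0 0.57 0 0 0")

```text
time: 22.4
eef_pos: [0.5885, -0.0769, 0.0915]
tcp_rot: [[0.001, 1.0, 0.002], [1.0, -0.001, -0.0], [-0.0, 0.002, -1.0]]
wrist_force: [0.4, 0.3, 0.4]
grip_width: 0.0855
grip_force: 0.0
```

Call:
jog_arm(motion="0 0 0 0 0 0;0 0 0 0 0 0;0 0 0 0 0 0;0 0 0 0 0 0;0 0 0 0 0 0;0 0 0 0 0 0;0 0 0 0 0 0;0 0 0 0 0 0", hand=0)

```text
time: 23.4
eef_pos: [0.588, -0.0768, 0.091]
tcp_rot: [[0.001, 1.0, 0.001], [1.0, -0.001, -0.0], [-0.0, 0.001, -1.0]]
wrist_force: [-1.9, 0.6, 6.9]
grip_width: 0.0528
grip_force: 62.2
```

Call:
jog_arm(motion="0 0 -0.3 0 0 0;0 0 -0.7 0 0 0;0 0 -0.9 0 0 0;0 0 -0.9 0 0 0;0 0 -0.9 0 0 0")

```text
time: 24.02
eef_pos: [0.5874, -0.0767, 0.1792]
tcp_rot: [[0.001, 1.0, -0.001], [1.0, -0.001, 0.0], [0.0, -0.001, -1.0]]
wrist_force: [0.7, -0.1, -1.8]
grip_width: 0.0526
grip_force: 63.5
```

Call:
jog_arm(motion="0.3 -0.05 0 0 0 0;0.82 -0.15 0 0 0 0;0.82 -0.15 0 0 0 0;0.82 -0.15 0 0 0 0")

```text
time: 24.52
eef_pos: [0.5727, 0.0052, 0.1794]
tcp_rot: [[0.0, 1.0, -0.001], [1.0, -0.0, -0.0], [-0.0, -0.001, -1.0]]
wrist_force: [-0.9, -0.6, -1.4]
grip_width: 0.0527
grip_force: 63.5
```

Call:
jog_arm(motion="0.4 -0.07 0 0 0 0;0.82 -0.15 0 0 0 0;0.82 -0.15 0 0 0 0")

```text
time: 24.9
eef_pos: [0.5576, 0.0884, 0.1798]
tcp_rot: [[-0.0, 1.0, -0.001], [1.0, 0.0, 0.0], [0.0, -0.001, -1.0]]
wrist_force: [0.4, 1.1, -2.4]
grip_width: 0.0525
grip_force: 63.5
```

Call:
jog_arm(motion="0.4 -0.07 0 0 0 0;0.82 -0.15 0 0 0 0;0.82 -0.15 0 0 0 0")

```text
time: 25.28
eef_pos: [0.543, 0.1701, 0.1798]
tcp_rot: [[-0.0, 1.0, -0.001], [1.0, 0.0, -0.0], [-0.0, -0.001, -1.0]]
wrist_force: [1.0, -0.8, -1.3]
grip_width: 0.0526
grip_force: 63.5
```

Call:
jog_arm(motion="0.4 -0.07 0 0 0 0;0.82 -0.15 0 0 0 0;0.82 -0.15 0 0 0 0;0.82 -0.15 0 0 0 0;0.82 -0.15 0 0 0 0")

```text
time: 25.9
eef_pos: [0.5287, 0.25, 0.1802]
tcp_rot: [[0.003, 1.0, -0.0], [1.0, -0.003, -0.0], [-0.0, -0.0, -1.0]]
wrist_force: [0.2, -0.2, -1.0]
grip_width: 0.0525
grip_force: 63.5
```

Call:
jog_arm(motion="0 0 0.4 0 0 0;0 0 0.7 0 0 0;0 0 0.85 0 0 0;0 0 0.92 0 0 0;0 0 0.96 0 0 0;0 0 0.96 0 0 0;0 0 0.96 0 0 0")

```text
time: 26.78
eef_pos: [0.5285, 0.2514, 0.0849]
tcp_rot: [[0.001, 1.0, 0.001], [1.0, -0.001, 0.0], [0.0, 0.001, -1.0]]
wrist_force: [0.0, -0.2, -2.6]
grip_width: 0.0529
grip_force: 63.6
```

Call:
jog_arm(motion="0 0 0 0 0 0;0 0 0 0 0 0;0 0 0 0 0 0;0 0 0 0 0 0;0 0 0 0 0 0;0 0 0 0 0 0", hand=100)

```text
time: 27.52
eef_pos: [0.5282, 0.2513, 0.0843]
tcp_rot: [[0.001, 1.0, -0.0], [1.0, -0.001, -0.0], [-0.0, -0.0, -1.0]]
wrist_force: [-0.5, -0.1, 0.4]
grip_width: 0.085
grip_force: 0.0
```

Call:
jog_arm(motion="0 0 -0.3 0 0 0;0 0 -0.8 0 0 0;0 0 -1 0 0 0;0 0 -1 0 0 0;0 0 -1 0 0 0")

```text
time: 28.15
eef_pos: [0.5278, 0.2512, 0.1832]
tcp_rot: [[0.001, 1.0, -0.001], [1.0, -0.001, -0.0], [-0.0, -0.001, -1.0]]
wrist_force: [-0.5, 0.4, -0.5]
grip_width: 0.0853
grip_force: 0.0
```

Call:
jog_arm(motion="-0.4 0.1 0 0 0 0;-0.88 0.17 0 0 0 0;-0.88 0.17 0 0 0 0")

```text
time: 28.52
eef_pos: [0.545, 0.1608, 0.183]
tcp_rot: [[0.004, 1.0, -0.002], [1.0, -0.004, -0.001], [-0.001, -0.002, -1.0]]
wrist_force: [0.2, 0.4, 0.3]
grip_width: 0.0854
grip_force: 0.0
```

Call:
jog_arm(motion="-0.4 0.1 0 0 0 0;-0.88 0.17 0 0 0 0;-0.88 0.17 0 0 0 0")

```text
time: 28.9
eef_pos: [0.562, 0.0734, 0.1832]
tcp_rot: [[0.004, 1.0, -0.002], [1.0, -0.004, -0.0], [-0.0, -0.002, -1.0]]
wrist_force: [-0.2, 0.2, -0.5]
grip_width: 0.0855
grip_force: 0.0
```

Call:
jog_arm(motion="-0.4 0.1 0 0 0 -0.72;-0.88 0.17 0 0 0 -0.72;-0.88 0.17 0 0 0 -0.72;-0.88 0.17 0 0 0 -0.72;-0.88 0.17 0 0 0 -0.72;-0.88 0.17 0 0 0 -0.72;-0.88 0.17 0 0 0 -0.72;-0.88 0.17 0 0 0 -0.72")

```text
time: 29.9
eef_pos: [0.5786, -0.0113, 0.1835]
tcp_rot: [[-0.992, 0.125, -0.001], [0.125, 0.992, 0.001], [0.001, 0.0, -1.0]]
wrist_force: [1.2, -0.7, 0.7]
grip_width: 0.0851
grip_force: 0.0
```

Call:
jog_arm(motion="0 0 0 0 0 -0.065;0 0 0 0 0 -0.065;0 0 0 0 0 -0.065;0 0 0 0 0 -0.065")

```text
time: 30.4
eef_pos: [0.5789, -0.0125, 0.1841]
tcp_rot: [[-1.0, 0.003, -0.0], [0.003, 1.0, 0.0], [0.0, 0.0, -1.0]]
wrist_force: [0.3, -0.6, 0.6]
grip_width: 0.0853
grip_force: 0.0
```

```bash
python3 - <<'E'
from h import *
s=env.snapshot("wrist"); P=cloud(s)
print(env.state()["eef_pos"])
comps(s,P,.065,.08,(.4,.7),(-.15,.15),100)
s=env.snapshot("top");print("mat"); comps(s,cloud(s),.1,.15,(.3,.65),(.2,.45)); cv2.imwrite("pics/t4.png",s["img"][:,:,::-1])
E
```

```text
[ 0.57888943 -0.01256727  0.18417588]
  n3718 px[320.9 239.8] mean[ 0.5777 -0.012   0.0728] circ(579.1,-11.9) r24.5 midrange[ 0.579  -0.0119]
mat
  n285 px[170.5 242.8] mean[0.5222 0.3468 0.1279] circ(523.3,349.4) r20.8 midrange[0.5234 0.3491]
  n149 px[214.2 243.6] mean[0.5235 0.2491 0.1162] circ(525.0,250.2) r15.4 midrange[0.5247 0.2499]
  n110 px[189.5 287.1] mean[0.4228 0.3022 0.1075] circ(422.7,302.9) r13.5 midrange[0.4221 0.3026]
```

View pics/t4.png

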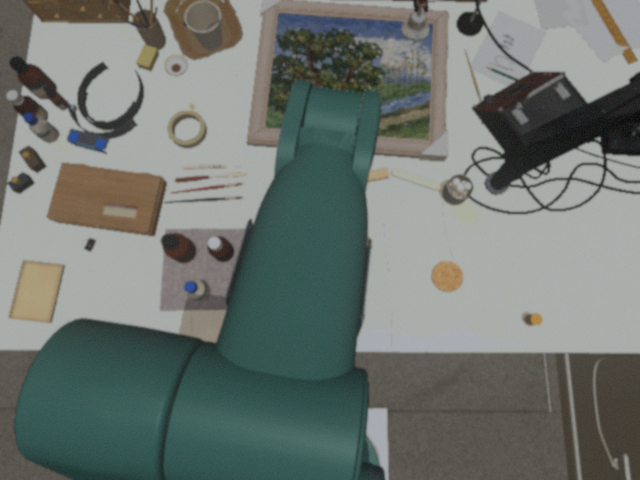

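Step 1's arrangement is reached: the caps sit on the mat at (171,240), (214,243) and (190,287). Next is the jar.

Call:
jog_arm(motion="0 0 0.6 0 0 0;0 0 0.7 0 0 0;0 0 0.7 0 0 0")

```text
time: 30.88
eef_pos: [0.5789, -0.0128, 0.1148]
tcp_rot: [[-1.0, 0.002, -0.001], [0.002, 1.0, 0.0], [0.001, 0.0, -1.0]]
wrist_force: [0.5, -0.7, 0.5]
grip_width: 0.0853
grip_force: 0.0
```

Call:
jog_arm(motion="0 0 0.3 0 0 0;0 0 0.55 0 0 0;0 0 0.68 0 0 0;0 0 0.68 0 0 0;0 0 0.68 0 0 0")

```text
time: 31.5
eef_pos: [0.5797, -0.0128, 0.0475]
tcp_rot: [[-1.0, 0.002, 0.002], [0.002, 1.0, -0.0], [-0.002, -0.0, -1.0]]
wrist_force: [0.2, 0.1, 0.4]
grip_width: 0.0854
grip_force: 0.0
```

Call:
jog_arm(motion="0 0 0 0 0 0;0 0 0 0 0 0;0 0 0 0 0 0;0 0 0 0 0 0;0 0 0 0 0 0;0 0 0 0 0 0;0 0 0 0 0 0;0 0 0 0 0 0", hand=0)

```text
time: 32.5
eef_pos: [0.5792, -0.0128, 0.0471]
tcp_rot: [[-1.0, 0.002, 0.001], [0.002, 1.0, -0.0], [-0.001, -0.0, -1.0]]
wrist_force: [-2.3, 0.6, 8.6]
grip_width: 0.0526
grip_force: 61.8
```

Call:
jog_arm(motion="0 0 -0.3 0 0 0;0 0 -0.7 0 0 0;0 0 -1 0 0 0;0 0 -1 0 0 0;0 0 -1 0 0 0")

```text
time: 33.12
eef_pos: [0.5785, -0.0127, 0.1455]
tcp_rot: [[-1.0, 0.002, -0.001], [0.002, 1.0, 0.0], [0.001, 0.0, -1.0]]
wrist_force: [-0.7, 0.5, -1.3]
grip_width: 0.0527
grip_force: 63.2
```

Call:
jog_arm(motion="0.1 -0.3 0 0 0 0;0.28 -0.77 0 0 0 0;0.28 -0.77 0 0 0 0")

```text
time: 33.5
eef_pos: [0.5493, -0.0918, 0.145]
tcp_rot: [[-1.0, 0.005, -0.002], [0.005, 1.0, 0.0], [0.002, 0.0, -1.0]]
wrist_force: [-0.0, 0.7, -2.2]
grip_width: 0.0526
grip_force: 63.5
```

Call:
jog_arm(motion="0.1 -0.3 0 0 0 0;0.28 -0.77 0 0 0 0;0.28 -0.77 0 0 0 0;0.28 -0.77 0 0 0 0")

```text
time: 34.0
eef_pos: [0.5226, -0.166, 0.1456]
tcp_rot: [[-1.0, 0.002, -0.001], [0.002, 1.0, 0.001], [0.001, 0.001, -1.0]]
wrist_force: [0.7, 0.0, -1.3]
grip_width: 0.0528
grip_force: 63.6
```

Call:
jog_arm(motion="0.1 -0.3 0 0 0 0;0.28 -0.77 0 0 0 0;0.28 -0.77 0 0 0 0;0.28 -0.77 0 0 0 0;0.28 -0.77 0 0 0 0")

```text
time: 34.62
eef_pos: [0.495, -0.2423, 0.1462]
tcp_rot: [[-1.0, 0.0, -0.0], [0.0, 1.0, 0.0], [0.0, 0.0, -1.0]]
wrist_force: [-0.3, -0.2, -2.0]
grip_width: 0.0527
grip_force: 63.7
```

```bash
python3 - <<'E'
from h import *
print(env.state()["eef_pos"])
for n in ["wrist","side"]:
    s=env.snapshot(n); cv2.imwrite(f"pics/{n}5.png",s["img"][:,:,::-1]); P=cloud(s)
    hsv=cv2.cvtColor(s["img"],cv2.COLOR_RGB2HSV)
    m=(cv2.inRange(hsv,(3,90,60),(22,255,255))>0)&(abs(P[...,2]-.006)<.008)&(P[...,1]<-.2)&(P[...,1]>-.45)&(P[...,0]>.35)&(P[...,0]<.6)
    q=P[m]; print(n,len(q),(q.min(0)+q.max(0))/2,q.max(0)-q.min(0))
    c=max(cv2.findContours(m.astype(np.uint8),0,1)[0],key=cv2.contourArea); e=cv2.fitEllipse(c); print(e,plane(s,*e[0],.006))
E
```

```text
[ 0.49495934 -0.24234188  0.14615847]
wrist 8581 [ 0.46973986 -0.32025113  0.00258298] [0.08041626 0.08030551 0.00913112]
((217.2890625, 193.3240509033203), (99.92911529541016, 108.59000396728516), 128.56443786621094) [ 0.46652423 -0.31912272]
side 1123 [ 0.46833873 -0.32055054  0.00554034] [0.07943976 0.07888996 0.00953879]
((152.14366149902344, 308.7814025878906), (29.796875, 45.82943344116211), 71.50293731689453) [ 0.47109762 -0.32180745]
```

View pics/wrist5.png

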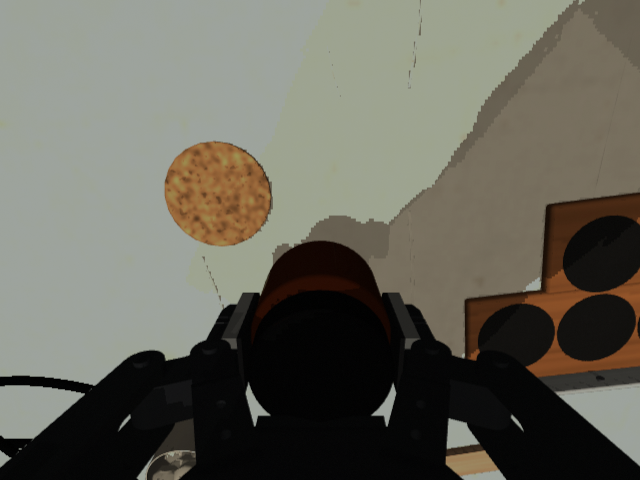

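The wrist view shows the coaster clear at (217,193) and the jar upright between the pads at (320,330). I'll move above the coaster and lower.

Call:
jog_arm(motion="0.1 -0.3 0 0 0 0;0.26 -0.78 0 0 0 0;0.26 -0.78 0 0 0 0;0.26 -0.78 0 0 0 0;0.26 -0.78 0 0 0 0")

```text
time: 35.35
eef_pos: [0.4687, -0.3206, 0.1463]
tcp_rot: [[-1.0, 0.001, -0.0], [0.001, 1.0, 0.0], [0.0, 0.0, -1.0]]
wrist_force: [-0.1, -0.2, -1.5]
grip_width: 0.0526
grip_force: 63.8
```

Call:
jog_arm(motion="0 0 0.4 0 0 0;0 0 0.7 0 0 0;0 0 0.85 0 0 0;0 0 0.93 0 0 0;0 0 0.96 0 0 0;0 0 0.96 0 0 0;0 0 0.96 0 0 0")

```text
time: 36.22
eef_pos: [0.4686, -0.3218, 0.0509]
tcp_rot: [[-1.0, 0.002, 0.001], [0.002, 1.0, -0.001], [-0.001, -0.001, -1.0]]
wrist_force: [0.3, -0.1, -0.6]
grip_width: 0.0525
grip_force: 63.8
```

```bash
python3 - <<'E'
from h import *
print(env.state()["eef_pos"])
s=env.snapshot("side"); cv2.imwrite("pics/s6.png",s["img"][200:400,40:300,::-1].repeat(2,0).repeat(2,1))
s=env.snapshot("wrist");P=cloud(s);hsv=cv2.cvtColor(s["img"],cv2.COLOR_RGB2HSV)
m=(cv2.inRange(hsv,(3,90,60),(22,255,255))>0)&(abs(P[...,2]-.006)<.008)&(P[...,1]<-.2)&(P[...,1]>-.45)&(P[...,0]>.35)&(P[...,0]<.6)
q=P[m]; print(len(q),q.min(0),q.max(0))
E
```

```text
[ 0.46861447 -0.32180962  0.05089473]
6088 [ 0.42873475 -0.36123907 -0.00193547] [ 0.4761805  -0.27874629  0.00689876]
```

View pics/s6.png

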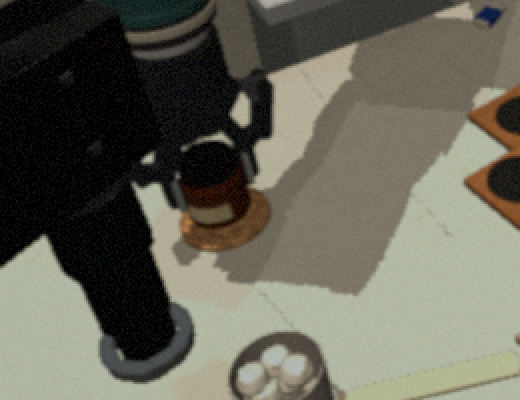

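The jar hovers just above the centre of the coaster (about (215,215) in the crop). I'll lower it the last 7 mm and release.

Call:
jog_arm(motion="0 0.015 0.03 0 0 0;0 0.015 0.07 0 0 0;0 0.015 0.07 0 0 0;0 0.015 0.07 0 0 0")

```text
time: 36.83
eef_pos: [0.4683, -0.32, 0.0432]
tcp_rot: [[-1.0, 0.002, -0.0], [0.002, 1.0, 0.0], [0.0, 0.0, -1.0]]
wrist_force: [-1.2, 0.8, 1.5]
grip_width: 0.0528
grip_force: 63.8
```

Call:
jog_arm(motion="0 0 0 0 0 0;0 0 0 0 0 0;0 0 0 0 0 0;0 0 0 0 0 0;0 0 0 0 0 0;0 0 0 0 0 0", hand=100)

```text
time: 37.58
eef_pos: [0.4683, -0.32, 0.0433]
tcp_rot: [[-1.0, 0.002, -0.0], [0.002, 1.0, 0.0], [0.0, 0.0, -1.0]]
wrist_force: [0.9, 0.4, 0.5]
grip_width: 0.0855
grip_force: 0.0
```

Call:
jog_arm(motion="0 0 -0.3 0 0 0;0 0 -0.8 0 0 0;0 0 -1 0 0 0;0 0 -1 0 0 0")

```text
time: 38.08
eef_pos: [0.4689, -0.3206, 0.1446]
tcp_rot: [[-1.0, 0.002, 0.002], [0.002, 1.0, -0.002], [-0.002, -0.002, -1.0]]
wrist_force: [0.7, 0.3, -0.7]
grip_width: 0.0854
grip_force: 0.0
```

Call:
jog_arm(motion="0 0 -0.3 0 0 0;0 0 -0.55 0 0 0;0 0 -0.55 0 0 0;0 0 -0.55 0 0 0")

```text
time: 38.58
eef_pos: [0.468, -0.3197, 0.1969]
tcp_rot: [[-1.0, 0.002, -0.001], [0.002, 1.0, 0.001], [0.001, 0.001, -1.0]]
wrist_force: [0.6, -0.5, -0.4]
grip_width: 0.0854
grip_force: 0.0
```

```bash
python3 - <<'E'
from h import *
print(env.state()["eef_pos"])
for n in ["wrist","side"]:
    s=env.snapshot(n);P=cloud(s);hsv=cv2.cvtColor(s["img"],cv2.COLOR_RGB2HSV)
    m=(cv2.inRange(hsv,(3,90,60),(22,255,255))>0)&(abs(P[...,2]-.006)<.008)&(P[...,1]<-.2)&(P[...,1]>-.45)&(P[...,0]>.35)&(P[...,0]<.6)
    q=P[m]; print(n,len(q),q.min(0),q.max(0)); comps(s,P,.06,.08,(.38,.56),(-.4,-.24),80)
E
```

```text
[ 0.46800384 -0.31974708  0.19687506]
wrist 1933 [ 0.42878105 -0.35927066 -0.0019889 ] [ 0.49486675 -0.27966792  0.01203276]
  n3313 px[320.  232.8] mean[ 0.4667 -0.3198  0.0688] circ(468.3,-320.0) r24.5 midrange[ 0.4682 -0.3198]
side 539 [ 4.39859311e-01 -3.59933474e-01  3.30935660e-04] [ 0.50863231 -0.28131354  0.01386494]
  n548 px[144.4 283.8] mean[ 0.4731 -0.3218  0.0694] circ(468.4,-321.7) r25.7 midrange[ 0.4683 -0.3213]
```

The jar is centred on the coaster within about 1 mm. I'll return the bottles starting with spirit.

Call:
jog_arm(motion="0 0.4 0 0 0 0;-0.1 0.95 0 0 0 0;-0.1 0.95 0 0 0 0")

```text
time: 39.05
eef_pos: [0.4784, -0.2221, 0.1977]
tcp_rot: [[-1.0, -0.001, -0.001], [-0.001, 1.0, 0.001], [0.001, 0.001, -1.0]]
wrist_force: [0.1, -0.5, 0.6]
grip_width: 0.0853
grip_force: 0.0
```

Call:
jog_arm(motion="0 0.4 0 0 0 0;-0.1 0.95 0 0 0 0;-0.1 0.95 0 0 0 0")

```text
time: 39.42
eef_pos: [0.4887, -0.1277, 0.1978]
tcp_rot: [[-1.0, -0.001, -0.001], [-0.001, 1.0, 0.001], [0.001, 0.001, -1.0]]
wrist_force: [-0.2, -0.6, -0.3]
grip_width: 0.0853
grip_force: 0.0
```

Call:
jog_arm(motion="0 0.4 0 0 0 0;-0.1 0.95 0 0 0 0;-0.1 0.95 0 0 0 0")

```text
time: 39.8
eef_pos: [0.4991, -0.0333, 0.1978]
tcp_rot: [[-1.0, -0.001, -0.001], [-0.001, 1.0, 0.0], [0.001, 0.0, -1.0]]
wrist_force: [0.2, -0.8, -0.4]
grip_width: 0.0856
grip_force: 0.0
```

Call:
jog_arm(motion="0 0.4 0 0 0 0;-0.1 0.95 0 0 0 0;-0.1 0.95 0 0 0 0")

```text
time: 40.17
eef_pos: [0.5095, 0.0612, 0.1977]
tcp_rot: [[-1.0, -0.001, -0.0], [-0.001, 1.0, 0.0], [0.0, 0.0, -1.0]]
wrist_force: [-0.7, -0.5, -0.6]
grip_width: 0.0855
grip_force: 0.0
```

Call:
jog_arm(motion="0 0.4 0 0 0 0;-0.1 0.95 0 0 0 0;-0.1 0.95 0 0 0 0")

```text
time: 40.55
eef_pos: [0.5199, 0.1557, 0.1976]
tcp_rot: [[-1.0, -0.0, -0.0], [-0.0, 1.0, -0.0], [0.0, -0.0, -1.0]]
wrist_force: [0.7, -0.8, 0.0]
grip_width: 0.0853
grip_force: 0.0
```

Call:
jog_arm(motion="0 0.4 0 0 0 0.72;-0.1 0.95 0 0 0 0.72;-0.1 0.95 0 0 0 0.72;-0.1 0.95 0 0 0 0.72;-0.1 0.95 0 0 0 0.72;-0.1 0.95 0 0 0 0.72;-0.1 0.95 0 0 0 0.72;-0.1 0.95 0 0 0 0.72")

```text
time: 41.55
eef_pos: [0.5302, 0.2473, 0.1979]
tcp_rot: [[-0.122, 0.993, -0.0], [0.993, 0.122, -0.001], [-0.001, -0.0, -1.0]]
wrist_force: [-0.1, -0.7, -0.1]
grip_width: 0.0854
grip_force: 0.0
```

Call:
jog_arm(motion="0 0 0 0 0 0.065;0 0 0 0 0 0.065;0 0 0 0 0 0.065;0 0 0 0 0 0.065;0 0 0 0 0 0.065")

```text
time: 42.18
eef_pos: [0.5294, 0.2497, 0.1982]
tcp_rot: [[0.0, 1.0, -0.0], [1.0, -0.0, -0.0], [-0.0, -0.0, -1.0]]
wrist_force: [-0.4, -0.4, 0.4]
grip_width: 0.0854
grip_force: 0.0
```

```bash
python3 - <<'E'
from h import *
s=env.snapshot("wrist"); P=cloud(s)
print(env.state()["eef_pos"])
comps(s,P,.098,.15,(.3,.7),(.15,.45),100)
E
```

```text
[0.52938207 0.24979839 0.19825005]
  n4932 px[319.1  75.9] mean[0.5294 0.3499 0.132 ] circ(529.1,351.2) r21.2 midrange[0.529 0.35 ]
  n1739 px[150.8 165.7] mean[0.4289 0.3043 0.1057] circ(427.4,303.9) r13.7 midrange[0.4276 0.3037]
  n2017 px[318.5 251. ] mean[0.5289 0.2536 0.1147] circ(529.0,250.9) r15.5 midrange[0.5286 0.2509]
```

Call:
jog_arm(motion="0.015 -0.01 0.57 0 0 0;0.015 -0.01 0.57 0 0 0;0.015 -0.01 0.57 0 0 0")

```text
time: 42.6
eef_pos: [0.5289, 0.2515, 0.1429]
tcp_rot: [[0.001, 1.0, 0.001], [1.0, -0.001, 0.0], [0.0, 0.001, -1.0]]
wrist_force: [0.4, 0.2, 1.1]
grip_width: 0.0856
grip_force: 0.0
```

Call:
jog_arm(motion="0 0 0.3 0 0 0;0 0 0.5 0 0 0;0 0 0.57 0 0 0;0 0 0.57 0 0 0;0 0 0.57 0 0 0")

```text
time: 43.22
eef_pos: [0.5291, 0.2516, 0.0855]
tcp_rot: [[0.001, 1.0, 0.002], [1.0, -0.001, 0.001], [0.001, 0.002, -1.0]]
wrist_force: [0.9, -0.2, 0.4]
grip_width: 0.0855
grip_force: 0.0
```

Call:
jog_arm(motion="0 0 0 0 0 0;0 0 0 0 0 0;0 0 0 0 0 0;0 0 0 0 0 0;0 0 0 0 0 0;0 0 0 0 0 0;0 0 0 0 0 0;0 0 0 0 0 0", hand=0)

```text
time: 44.22
eef_pos: [0.5286, 0.2514, 0.085]
tcp_rot: [[0.001, 1.0, 0.001], [1.0, -0.001, 0.0], [0.0, 0.001, -1.0]]
wrist_force: [-1.5, -0.8, 7.5]
grip_width: 0.0525
grip_force: 62.0
```

Call:
jog_arm(motion="0 0 -0.3 0 0 0;0 0 -0.7 0 0 0;0 0 -0.9 0 0 0;0 0 -0.9 0 0 0;0 0 -0.9 0 0 0")

```text
time: 44.85
eef_pos: [0.5279, 0.2512, 0.1732]
tcp_rot: [[0.001, 1.0, -0.001], [1.0, -0.001, -0.0], [-0.0, -0.001, -1.0]]
wrist_force: [0.0, 0.2, -2.8]
grip_width: 0.053
grip_force: 63.5
```

Call:
jog_arm(motion="-0.3 0.05 0 0 0 0;-0.82 0.15 0 0 0 0;-0.82 0.15 0 0 0 0;-0.82 0.15 0 0 0 0")

```text
time: 45.35
eef_pos: [0.5429, 0.1693, 0.1734]
tcp_rot: [[0.002, 1.0, -0.001], [1.0, -0.002, 0.0], [0.0, -0.001, -1.0]]
wrist_force: [-0.3, -0.3, -2.4]
grip_width: 0.0526
grip_force: 63.5
```

Call:
jog_arm(motion="-0.4 0.07 0 0 0 0;-0.82 0.15 0 0 0 0;-0.82 0.15 0 0 0 0")

```text
time: 45.72
eef_pos: [0.5584, 0.0862, 0.1737]
tcp_rot: [[0.002, 1.0, -0.001], [1.0, -0.002, -0.0], [-0.0, -0.001, -1.0]]
wrist_force: [1.0, 0.7, -2.7]
grip_width: 0.0529
grip_force: 63.5
```

Call:
jog_arm(motion="-0.4 0.07 0 0 0 0;-0.82 0.15 0 0 0 0;-0.82 0.15 0 0 0 0")

```text
time: 46.1
eef_pos: [0.5735, 0.0045, 0.1738]
tcp_rot: [[0.002, 1.0, -0.0], [1.0, -0.002, 0.0], [0.0, -0.0, -1.0]]
wrist_force: [0.3, 0.9, -2.3]
grip_width: 0.0529
grip_force: 63.5
```

Call:
jog_arm(motion="-0.4 0.07 0 0 0 0;-0.82 0.15 0 0 0 0;-0.82 0.15 0 0 0 0;-0.82 0.15 0 0 0 0;-0.82 0.15 0 0 0 0")

```text
time: 46.72
eef_pos: [0.5879, -0.0752, 0.1742]
tcp_rot: [[-0.001, 1.0, -0.0], [1.0, 0.001, 0.0], [0.0, -0.0, -1.0]]
wrist_force: [-0.3, 0.6, -1.3]
grip_width: 0.053
grip_force: 63.5
```

Call:
jog_arm(motion="0 0 0.4 0 0 0;0 0 0.65 0 0 0;0 0 0.75 0 0 0;0 0 0.75 0 0 0;0 0 0.75 0 0 0")

```text
time: 47.35
eef_pos: [0.5887, -0.0766, 0.1003]
tcp_rot: [[0.001, 1.0, 0.001], [1.0, -0.001, -0.0], [-0.0, 0.002, -1.0]]
wrist_force: [-0.6, -0.4, -2.4]
grip_width: 0.0527
grip_force: 63.6
```

Call:
jog_arm(motion="0 0 0.04 0 0 0;0 0 0.08 0 0 0;0 0 0.08 0 0 0;0 0 0.08 0 0 0")

```text
time: 47.85
eef_pos: [0.5883, -0.0768, 0.092]
tcp_rot: [[0.001, 1.0, 0.001], [1.0, -0.001, -0.0], [-0.0, 0.001, -1.0]]
wrist_force: [-2.5, 0.6, 8.1]
grip_width: 0.0525
grip_force: 64.5
```

Call:
jog_arm(motion="0 0 0 0 0 0;0 0 0 0 0 0;0 0 0 0 0 0;0 0 0 0 0 0;0 0 0 0 0 0;0 0 0 0 0 0", hand=100)

```text
time: 48.6
eef_pos: [0.5881, -0.0767, 0.0913]
tcp_rot: [[0.001, 1.0, -0.0], [1.0, -0.001, -0.0], [-0.0, -0.0, -1.0]]
wrist_force: [-0.0, -0.9, -0.6]
grip_width: 0.0854
grip_force: 0.0
```

Call:
jog_arm(motion="0 0 -0.3 0 0 0;0 0 -0.8 0 0 0;0 0 -1 0 0 0;0 0 -1 0 0 0")

```text
time: 49.1
eef_pos: [0.5887, -0.0769, 0.1925]
tcp_rot: [[0.001, 1.0, 0.003], [1.0, -0.001, -0.001], [-0.001, 0.003, -1.0]]
wrist_force: [0.4, 1.0, 0.1]
grip_width: 0.0854
grip_force: 0.0
```

Call:
jog_arm(motion="0.5 -0.2 0 0 0 0;0.95 -0.41 0 0 0 0;0.95 -0.41 0 0 0 0")

```text
time: 49.48
eef_pos: [0.5453, 0.0207, 0.1903]
tcp_rot: [[-0.002, 1.0, -0.002], [1.0, 0.002, 0.001], [0.001, -0.002, -1.0]]
wrist_force: [-0.0, -1.1, -0.7]
grip_width: 0.0853
grip_force: 0.0
```

Call:
jog_arm(motion="0.5 -0.2 0 0 0 0;0.95 -0.41 0 0 0 0;0.95 -0.41 0 0 0 0")

```text
time: 49.85
eef_pos: [0.505, 0.115, 0.1904]
tcp_rot: [[-0.002, 1.0, -0.001], [1.0, 0.002, 0.0], [0.0, -0.001, -1.0]]
wrist_force: [0.8, -0.8, 0.5]
grip_width: 0.0854
grip_force: 0.0
```

Call:
jog_arm(motion="0.5 -0.2 0 0 0 0;0.95 -0.41 0 0 0 0;0.95 -0.41 0 0 0 0")

```text
time: 50.22
eef_pos: [0.4647, 0.2097, 0.1906]
tcp_rot: [[-0.002, 1.0, -0.001], [1.0, 0.002, -0.0], [-0.0, -0.001, -1.0]]
wrist_force: [0.2, -0.0, 0.7]
grip_width: 0.0853
grip_force: 0.0
```

Call:
jog_arm(motion="0.5 -0.2 0 0 0 -0.72;0.95 -0.41 0 0 0 -0.72;0.95 -0.41 0 0 0 -0.72;0.95 -0.41 0 0 0 -0.72;0.95 -0.41 0 0 0 -0.72;0.95 -0.41 0 0 0 -0.72;0.95 -0.41 0 0 0 -0.72;0.95 -0.41 0 0 0 -0.72")

```text
time: 51.22
eef_pos: [0.4257, 0.3022, 0.1906]
tcp_rot: [[-0.992, 0.128, -0.0], [0.128, 0.992, -0.001], [0.0, -0.001, -1.0]]
wrist_force: [0.4, -0.2, 0.8]
grip_width: 0.0854
grip_force: 0.0
```

Call:
jog_arm(motion="0 0 0 0 0 -0.065;0 0 0 0 0 -0.065;0 0 0 0 0 -0.065;0 0 0 0 0 -0.065;0 0 0 0 0 -0.065")

```text
time: 51.85
eef_pos: [0.4245, 0.3034, 0.1912]
tcp_rot: [[-1.0, 0.003, 0.0], [0.003, 1.0, -0.0], [-0.0, -0.0, -1.0]]
wrist_force: [0.1, 0.2, 0.5]
grip_width: 0.0856
grip_force: 0.0
```

```bash
python3 - <<'E'
from h import *
s=env.snapshot("wrist"); P=cloud(s)
print(env.state()["eef_pos"])
comps(s,P,.098,.15,(.3,.7),(.15,.45),100)
s=env.snapshot("side"); comps(s,cloud(s),.119,.131,(.5,.65),(-.15,.1)); cv2.imwrite("pics/s7.png",s["img"][:,:,::-1])
E
```

```text
[0.42448279 0.30345392 0.19127348]
  n1419 px[320.5 255.5] mean[0.4251 0.3035 0.1058] circ(426.4,303.5) r13.7 midrange[0.4261 0.3036]
  n3279 px[391.5 395.2] mean[0.5178 0.3502 0.121 ] circ(527.5,350.8) r21.1 midrange[0.5247 0.3513]
  n179 px[297.7 242.7] mean[ 0.5898 -0.0806  0.1241] circ(587.6,-79.8) r16.4 midrange[ 0.5876 -0.0793]
```

View pics/s7.png

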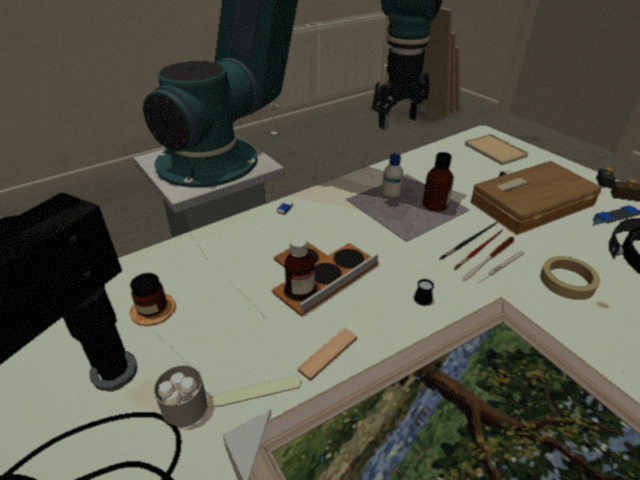

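The spirit bottle is back at its starting pixel (298,243) and the jar stands on the coaster at (147,297). Next is water.

Call:
jog_arm(motion="-0.01 0 0.56 0 0 0;-0.01 0 0.56 0 0 0;-0.01 0 0.56 0 0 0")

```text
time: 52.32
eef_pos: [0.4258, 0.3037, 0.1367]
tcp_rot: [[-1.0, 0.002, 0.001], [0.002, 1.0, 0.0], [-0.001, 0.0, -1.0]]
wrist_force: [-0.1, -0.1, 0.4]
grip_width: 0.0855
grip_force: 0.0
```

Call:
jog_arm(motion="0 0 0.3 0 0 0;0 0 0.5 0 0 0;0 0 0.56 0 0 0;0 0 0.56 0 0 0;0 0 0.56 0 0 0")

```text
time: 52.95
eef_pos: [0.4261, 0.3038, 0.0804]
tcp_rot: [[-1.0, 0.002, 0.002], [0.002, 1.0, 0.001], [-0.002, 0.001, -1.0]]
wrist_force: [-0.5, -0.4, 0.4]
grip_width: 0.0857
grip_force: 0.0
```

Call:
jog_arm(motion="0 0 0 0 0 0;0 0 0 0 0 0;0 0 0 0 0 0;0 0 0 0 0 0;0 0 0 0 0 0;0 0 0 0 0 0;0 0 0 0 0 0;0 0 0 0 0 0", hand=0)

```text
time: 53.95
eef_pos: [0.4256, 0.3035, 0.0798]
tcp_rot: [[-1.0, 0.002, 0.001], [0.002, 1.0, 0.0], [-0.001, 0.0, -1.0]]
wrist_force: [-1.9, -1.3, 8.7]
grip_width: 0.0468
grip_force: 60.8
```

Call:
jog_arm(motion="0 0 -0.3 0 0 0;0 0 -0.7 0 0 0;0 0 -0.9 0 0 0;0 0 -0.9 0 0 0;0 0 -0.9 0 0 0")

```text
time: 54.58
eef_pos: [0.425, 0.3032, 0.1683]
tcp_rot: [[-1.0, 0.002, -0.001], [0.002, 1.0, -0.001], [0.001, -0.001, -1.0]]
wrist_force: [-0.2, 0.1, -3.1]
grip_width: 0.0465
grip_force: 62.1
```

Call:
jog_arm(motion="-0.1 -0.3 0 0 0 0;-0.22 -0.81 0 0 0 0;-0.22 -0.81 0 0 0 0;-0.22 -0.81 0 0 0 0")

```text
time: 55.08
eef_pos: [0.4469, 0.2223, 0.1685]
tcp_rot: [[-1.0, 0.002, -0.001], [0.002, 1.0, -0.0], [0.001, -0.0, -1.0]]
wrist_force: [0.0, 0.5, -2.0]
grip_width: 0.0466
grip_force: 62.7
```

Call:
jog_arm(motion="-0.1 -0.4 0 0 0 0;-0.22 -0.81 0 0 0 0;-0.22 -0.81 0 0 0 0")

```text
time: 55.45
eef_pos: [0.4695, 0.1404, 0.1688]
tcp_rot: [[-1.0, 0.003, -0.001], [0.003, 1.0, -0.0], [0.001, -0.0, -1.0]]
wrist_force: [-0.7, 0.8, -2.0]
grip_width: 0.0463
grip_force: 63.0
```

Call:
jog_arm(motion="-0.1 -0.4 0 0 0 0;-0.22 -0.81 0 0 0 0;-0.22 -0.81 0 0 0 0")

```text
time: 55.82
eef_pos: [0.4915, 0.0596, 0.1688]
tcp_rot: [[-1.0, 0.003, -0.0], [0.003, 1.0, -0.0], [0.0, -0.0, -1.0]]
wrist_force: [0.0, 0.8, -1.6]
grip_width: 0.0465
grip_force: 63.1
```

Call:
jog_arm(motion="-0.1 -0.4 0 0 0 0;-0.22 -0.81 0 0 0 0;-0.22 -0.81 0 0 0 0;-0.22 -0.81 0 0 0 0;-0.22 -0.81 0 0 0 0")

```text
time: 56.45
eef_pos: [0.5126, -0.0193, 0.1692]
tcp_rot: [[-1.0, 0.0, -0.0], [0.0, 1.0, 0.0], [0.0, 0.0, -1.0]]
wrist_force: [0.2, -0.4, -2.0]
grip_width: 0.0465
grip_force: 63.2
```

Call:
jog_arm(motion="0 0 0.4 0 0 0;0 0 0.65 0 0 0;0 0 0.75 0 0 0;0 0 0.75 0 0 0;0 0 0.75 0 0 0")

```text
time: 57.08
eef_pos: [0.5134, -0.0206, 0.0952]
tcp_rot: [[-1.0, 0.001, 0.001], [0.001, 1.0, -0.0], [-0.001, -0.0, -1.0]]
wrist_force: [-0.1, -1.2, -1.0]
grip_width: 0.0466
grip_force: 63.2
```

Call:
jog_arm(motion="0 0 0.04 0 0 0;0 0 0.085 0 0 0;0 0 0.085 0 0 0;0 0 0.085 0 0 0")

```text
time: 57.58
eef_pos: [0.5134, -0.0208, 0.0868]
tcp_rot: [[-1.0, 0.002, 0.002], [0.002, 1.0, -0.0], [-0.002, -0.0, -1.0]]
wrist_force: [-3.8, -0.8, 18.1]
grip_width: 0.0464
grip_force: 64.6
```

Call:
jog_arm(motion="0 0 0 0 0 0;0 0 0 0 0 0;0 0 0 0 0 0;0 0 0 0 0 0;0 0 0 0 0 0;0 0 0 0 0 0", hand=100)

```text
time: 58.32
eef_pos: [0.5128, -0.0207, 0.0858]
tcp_rot: [[-1.0, 0.002, -0.0], [0.002, 1.0, 0.0], [0.0, 0.0, -1.0]]
wrist_force: [0.6, -0.5, 0.8]
grip_width: 0.0853
grip_force: 0.0
```

Call:
jog_arm(motion="0 0 -0.3 0 0 0;0 0 -0.8 0 0 0;0 0 -1 0 0 0;0 0 -1 0 0 0")

```text
time: 58.82
eef_pos: [0.5136, -0.0208, 0.187]
tcp_rot: [[-1.0, 0.002, 0.003], [0.002, 1.0, -0.001], [-0.003, -0.001, -1.0]]
wrist_force: [-0.3, 0.1, -1.4]
grip_width: 0.0854
grip_force: 0.0
```

Call:
jog_arm(motion="0 0.4 -0.1 0 0 0;-0.04 0.93 -0.2 0 0 0;-0.04 0.93 -0.2 0 0 0")

```text
time: 59.2
eef_pos: [0.5168, 0.0749, 0.2051]
tcp_rot: [[-1.0, -0.002, -0.001], [-0.002, 1.0, 0.0], [0.001, 0.0, -1.0]]
wrist_force: [-1.4, -0.1, -0.4]
grip_width: 0.0853
grip_force: 0.0
```

Call:
jog_arm(motion="0 0.4 0 0 0 0;-0.04 0.93 0 0 0 0;-0.04 0.93 0 0 0 0")

```text
time: 59.58
eef_pos: [0.5208, 0.1671, 0.2044]
tcp_rot: [[-1.0, -0.001, -0.002], [-0.001, 1.0, -0.0], [0.002, -0.0, -1.0]]
wrist_force: [0.3, -0.5, 0.5]
grip_width: 0.0855
grip_force: 0.0
```

Call:
jog_arm(motion="0 0.4 0 0 0 0;-0.04 0.93 0 0 0 0;-0.04 0.93 0 0 0 0")

```text
time: 59.95
eef_pos: [0.5253, 0.2595, 0.2044]
tcp_rot: [[-1.0, -0.0, -0.001], [-0.0, 1.0, -0.0], [0.001, -0.0, -1.0]]
wrist_force: [-0.6, 0.1, -0.8]
grip_width: 0.0858
grip_force: 0.0
```

Call:
jog_arm(motion="0 0.4 0 0 0 0.72;-0.04 0.93 0 0 0 0.72;-0.04 0.93 0 0 0 0.72;-0.04 0.93 0 0 0 0.72;-0.04 0.93 0 0 0 0.72;-0.04 0.93 0 0 0 0.72;-0.04 0.93 0 0 0 0.72;-0.04 0.93 0 0 0 0.72")

```text
time: 60.95
eef_pos: [0.53, 0.3492, 0.205]
tcp_rot: [[-0.122, 0.993, -0.001], [0.993, 0.122, -0.001], [-0.001, -0.001, -1.0]]
wrist_force: [-0.4, 0.8, -0.7]
grip_width: 0.0853
grip_force: 0.0
```

Call:
jog_arm(motion="0 0 0 0 0 0.065;0 0 0 0 0 0.065;0 0 0 0 0 0.065;0 0 0 0 0 0.065;0 0 0 0 0 0.065")

```text
time: 61.58
eef_pos: [0.5295, 0.3512, 0.2057]
tcp_rot: [[0.0, 1.0, -0.0], [1.0, -0.0, -0.0], [-0.0, -0.0, -1.0]]
wrist_force: [0.6, 0.1, -0.0]
grip_width: 0.0857
grip_force: 0.0
```

```bash
python3 - <<'E'
from h import *
s=env.snapshot("wrist"); P=cloud(s)
print(env.state()["eef_pos"])
comps(s,P,.125,.15,(.3,.7),(.15,.45),100)
s=env.snapshot("side"); P=cloud(s);comps(s,P,.119,.131,(.5,.65),(-.15,.1)); comps(s,P,.109,.119,(.45,.55),(-.15,.1))
E
```

```text
[0.5295099  0.35123044 0.20572521]
  n2683 px[319.1 260.7] mean[0.5294 0.3539 0.1358] circ(529.4,352.0) r17.5 midrange[0.5293 0.3525]
  n184 px[297.7 242.8] mean[ 0.5901 -0.0808  0.124 ] circ(588.7,-79.4) r15.9 midrange[ 0.5889 -0.0789]
  n112 px[301.4 216.8] mean[ 0.5164 -0.0242  0.1142] circ(515.0,-22.7) r13.9 midrange[ 0.5157 -0.0231]
```

Call:
jog_arm(motion="-0.01 -0.01 0.5 0 0 0;-0.01 -0.01 0.5 0 0 0;-0.01 -0.01 0.5 0 0 0")

```text
time: 62.05
eef_pos: [0.5289, 0.3505, 0.1572]
tcp_rot: [[0.001, 1.0, 0.001], [1.0, -0.001, 0.0], [0.0, 0.001, -1.0]]
wrist_force: [0.5, -0.2, 0.7]
grip_width: 0.0853
grip_force: 0.0
```

Call:
jog_arm(motion="0 0 0.3 0 0 0;0 0 0.5 0 0 0;0 0 0.51 0 0 0;0 0 0.51 0 0 0;0 0 0.51 0 0 0")

```text
time: 62.68
eef_pos: [0.5292, 0.3506, 0.1061]
tcp_rot: [[0.001, 1.0, 0.002], [1.0, -0.001, 0.001], [0.001, 0.002, -1.0]]
wrist_force: [0.8, 0.4, 0.4]
grip_width: 0.0853
grip_force: 0.0
```

Call:
jog_arm(motion="0 0 0 0 0 0;0 0 0 0 0 0;0 0 0 0 0 0;0 0 0 0 0 0;0 0 0 0 0 0;0 0 0 0 0 0;0 0 0 0 0 0;0 0 0 0 0 0", hand=0)

```text
time: 63.68
eef_pos: [0.5287, 0.3504, 0.1056]
tcp_rot: [[0.001, 1.0, 0.001], [1.0, -0.001, 0.0], [0.0, 0.001, -1.0]]
wrist_force: [-2.7, -1.5, 8.1]
grip_width: 0.0605
grip_force: 64.7
```

Call:
jog_arm(motion="0 0 -0.3 0 0 0;0 0 -0.7 0 0 0;0 0 -0.9 0 0 0;0 0 -0.9 0 0 0;0 0 -0.9 0 0 0")

```text
time: 64.3
eef_pos: [0.5281, 0.35, 0.1935]
tcp_rot: [[0.001, 1.0, -0.002], [1.0, -0.001, -0.001], [-0.001, -0.002, -1.0]]
wrist_force: [-0.6, 0.3, -5.0]
grip_width: 0.0604
grip_force: 66.9
```

Call:
jog_arm(motion="-0.3 0.05 0 0 0 0;-0.7 0.1 0 0 0 0;-0.99 0.14 0 0 0 0;-0.99 0.14 0 0 0 0")

```text
time: 64.8
eef_pos: [0.5422, 0.2495, 0.1936]
tcp_rot: [[0.003, 1.0, -0.002], [1.0, -0.003, -0.001], [-0.001, -0.002, -1.0]]
wrist_force: [-0.1, 0.3, -3.9]
grip_width: 0.0602
grip_force: 66.9
```

Call:
jog_arm(motion="-0.4 0.05 0 0 0 0;-0.8 0.1 0 0 0 0;-0.99 0.14 0 0 0 0;-0.99 0.14 0 0 0 0")

```text
time: 65.3
eef_pos: [0.5564, 0.1518, 0.1942]
tcp_rot: [[0.002, 1.0, -0.001], [1.0, -0.002, 0.0], [0.0, -0.001, -1.0]]
wrist_force: [0.3, 0.3, -4.9]
grip_width: 0.0602
grip_force: 67.0
```

Call:
jog_arm(motion="-0.4 0.05 0 0 0 0;-0.8 0.1 0 0 0 0;-0.99 0.14 0 0 0 0;-0.99 0.14 0 0 0 0;-0.99 0.14 0 0 0 0")

```text
time: 65.92
eef_pos: [0.5701, 0.0544, 0.1946]
tcp_rot: [[0.0, 1.0, -0.0], [1.0, -0.0, 0.0], [0.0, -0.0, -1.0]]
wrist_force: [0.0, -0.5, -3.5]
grip_width: 0.0604
grip_force: 67.0
```

Call:
jog_arm(motion="0 0 0.4 0 0 0;0 0 0.65 0 0 0;0 0 0.72 0 0 0;0 0 0.72 0 0 0;0 0 0.72 0 0 0")

```text
time: 66.55
eef_pos: [0.5708, 0.0535, 0.1239]
tcp_rot: [[0.001, 1.0, 0.002], [1.0, -0.001, -0.0], [-0.0, 0.002, -1.0]]
wrist_force: [0.5, 1.3, -3.9]
grip_width: 0.0603
grip_force: 67.2
```

Call:
jog_arm(motion="-0.01 0 0.06 0 0 0;-0.01 0 0.11 0 0 0;-0.01 0 0.11 0 0 0;-0.01 0 0.11 0 0 0")

```text
time: 67.05
eef_pos: [0.5704, 0.0521, 0.1127]
tcp_rot: [[0.001, 1.0, 0.001], [1.0, -0.001, -0.0], [-0.0, 0.001, -1.0]]
wrist_force: [-4.4, -0.2, 11.2]
grip_width: 0.0605
grip_force: 68.5
```

Call:
jog_arm(motion="0 0 0 0 0 0;0 0 0 0 0 0;0 0 0 0 0 0;0 0 0 0 0 0;0 0 0 0 0 0;0 0 0 0 0 0", hand=100)

```text
time: 67.8
eef_pos: [0.5702, 0.0522, 0.1118]
tcp_rot: [[0.001, 1.0, -0.0], [1.0, -0.001, -0.0], [-0.0, -0.0, -1.0]]
wrist_force: [1.0, 0.2, -0.9]
grip_width: 0.0852
grip_force: 0.0
```

Call:
jog_arm(motion="0 0 -0.3 0 0 0;0 0 -0.8 0 0 0;0 0 -1 0 0 0;0 0 -1 0 0 0")

```text
time: 68.3
eef_pos: [0.5709, 0.0522, 0.213]
tcp_rot: [[0.001, 1.0, 0.003], [1.0, -0.001, -0.0], [-0.0, 0.003, -1.0]]
wrist_force: [-0.2, 0.2, -1.2]
grip_width: 0.0855
grip_force: 0.0
```

Call:
jog_arm(motion="0.4 0 -0.1 0 0 0;1 0 -0.2 0 0 0;1 0 -0.2 0 0 0")

```text
time: 68.68
eef_pos: [0.5699, 0.1554, 0.231]
tcp_rot: [[-0.003, 1.0, -0.001], [1.0, 0.003, 0.0], [0.0, -0.001, -1.0]]
wrist_force: [-0.7, -0.6, -0.4]
grip_width: 0.0853
grip_force: 0.0
```

Call:
jog_arm(motion="0.4 0 0 0 0 0;1 0 0 0 0 0;1 0 0 0 0 0")

```text
time: 69.05
eef_pos: [0.5698, 0.2547, 0.2301]
tcp_rot: [[-0.002, 1.0, -0.002], [1.0, 0.002, -0.0], [-0.0, -0.002, -1.0]]
wrist_force: [-1.0, -1.6, -0.4]
grip_width: 0.0853
grip_force: 0.0
```

Call:
jog_arm(motion="0.4 0 0 0 0 0;1 0 0 0 0 0;1 0 0 0 0 0;1 0 0 0 0 0;1 0 0 0 0 0;1 0 0 0 0 0")

```text
time: 69.8
eef_pos: [0.5708, 0.3511, 0.2319]
tcp_rot: [[0.002, 1.0, 0.0], [1.0, -0.002, -0.0], [-0.0, 0.0, -1.0]]
wrist_force: [0.2, -0.1, -0.2]
grip_width: 0.0856
grip_force: 0.0
```

```bash
python3 - <<'E'
from h import *
for n in ["top","side"]:
    s=env.snapshot(n); P=cloud(s); print(n); cv2.imwrite(f"pics/{n}9.png",s["img"][:,:,::-1])
    for lo,hi in [(.138,.155),(.119,.131),(.109,.119)]:
        print(lo); comps(s,P,lo,hi,(.35,.65),(-.15,.1))
    print("jar");comps(s,P,.062,.08,(.38,.56),(-.4,-.24))
E
```

```text
top
0.138
  n175 px[298.1 223.1] mean[0.5667 0.0532 0.1447] circ(567.5,53.0) r17.1 midrange[0.5676 0.0534]
0.119
  n126 px[354.3 218.4] mean[ 0.584  -0.0771  0.1248] circ(584.9,-77.2) r15.1 midrange[ 0.5841 -0.0765]
  n16 px[299.5 230.9] mean[0.5533 0.0506 0.1241] circ(557.5,50.8) r13.3 midrange[0.5554 0.0508]
0.109
  n28 px[299.6 231.5] mean[0.5548 0.0509 0.1119] circ(560.0,52.5) r16.9 midrange[0.5563 0.0525]
  n95 px[329.9 249.7] mean[ 0.5112 -0.0204  0.1151] circ(511.8,-20.7) r13.5 midrange[ 0.5111 -0.0206]
jar
  n334 px[453.7 273. ] mean[ 0.465  -0.3184  0.0705] circ(465.5,-319.5) r25.2 midrange[ 0.4655 -0.3196]
side
0.138
  n194 px[350.7 204.7] mean[0.5729 0.0491 0.1438] circ(570.6,51.1) r17.5 midrange[0.5703 0.0513]
0.119
  n89 px[350.1 215.7] mean[0.5794 0.0435 0.125 ] circ(573.8,49.0) r16.5 midrange[0.5752 0.049 ]
  n180 px[297.8 242.7] mean[ 0.59   -0.0806  0.1241] circ(587.8,-79.6) r15.6 midrange[ 0.5876 -0.0793]
0.109
  n113 px[301.5 216.7] mean[ 0.5164 -0.0239  0.1142] circ(515.8,-22.4) r14.5 midrange[ 0.5153 -0.0226]
  n101 px[350.2 220.7] mean[0.5793 0.0445 0.1129] circ(572.6,49.3) r19.0 midrange[0.5735 0.0494]
  n77 px[298.  250.3] mean[ 0.5969 -0.085   0.1139] circ(591.4,-81.5) r14.0 midrange[ 0.5937 -0.0824]
jar
  n512 px[144.1 283.4] mean[ 0.4723 -0.3219  0.0698] circ(468.1,-320.6) r25.4 midrange[ 0.4681 -0.3212]
```

View pics/side9.png

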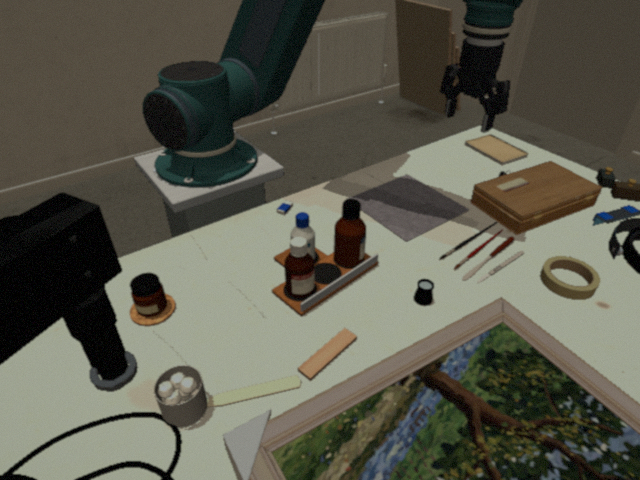

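All three bottles are back at their starting pixels (351,205), (298,243) and (301,217). The jar is on the coaster at (147,297), and the arm is clear.

```bash
python3 -c "
from workcell import env
print(env.job_done())"
```

```text
the job is handed in; nothing more can be done
None
```

The job is handed in: by the final camera check, all three bottles stand upright within about 1–2 mm of where they started, and the varnish jar stands about 1 mm from the middle of the coaster; the hand-in gave no verdict.

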